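# Pin the link arms into the drawbar forks

## Robot

A 6-joint arm with a two-finger parallel gripper is mounted at the origin on the work surface. World frame = base frame: x ahead of the robot, y to its left, z up, the work surface at z = 0. Lengths are in m, angles in degrees, forces in N, time in s.
With the tool pointing down it reaches from about 0.35 to 0.85 m from the base axis. Payload 8.1 kg.
Tool frame: the origin (TCP) lies midway between the tips of the shut fingers; the grasp point (between the pads) lies 19 mm behind it (env.tcp_to_grasp is the distance from the TCP to the grasp point, in m); z points along the fingers, y is the line along which they close (so a half turn about z gives the same grasp; the last joint's range is limited). The gripper opens to 93 mm and grips with 3 to 60 N. Pads are 15 mm wide; open, the fingers measure 128 mm over their backs; the gripper's body (75 mm by 188 mm) begins 65 mm behind the grasp point.
Start: joints at [61.169, 7.471, 85.268, -0, 87.261, -4.893], TCP at [0.243, 0.548, 0.219] pointing down, gripper open.
Joint ranges: [-169.43, 169.43], [-51.17, 129.36], [1.28, 143.12], [-76.62, 256.62], [0, 156.53], [-152.29, 152.29]. Speed limits (degrees/s): [136.94, 136.94, 159.86, 180, 180, 180].

## Interface

Orientations are given as a 3x3 rotation matrix whose columns are the frame's x, y, z axes.
In Python, from cell import monitor, vision, ticket, nets, env gives the robot as it stands.
- The arm moves only by the shell command python3 -m creep 'ROWS' [FORCE]. ROWS is JSON, a list of rows, each a list of 3 entries, a list of its own where there are three numbers: the finger opening in cm, from 0 to 9.3, then the shift along the world's x, y, z in cm, then the turn about the world's z in degrees. In form: [[hand, [tx, ty, tz], turn], ...]. A call has 1 to 20 rows; each row shifts and turns the commanded pose from where the row before left it; what a row does not reach is not made up. A row lasts 1/8 s, in which the tool goes at most 62.5 mm and 10.7 degrees, less where a joint would pass 70% of its speed; a pose out of reach is approached as far as the arm can. A call is refused whole if a number of a shift passes 6.25 or a number of a turn 10.7, either way. A call with a gripper value outside its range is refused whole. The fingers move at their own pace and stop on an object; FORCE is the grip in N (left out, the last holds). Time passes only in rows, so rows that do not move let the fingers close. It gives the time, the measured TCP pose, the force, the opening and the grip force at its end, in the units of the state.
- monitor.read_state(): the state, without advancing time (a new reading comes with each control period).
- vision.snapshot(name): name is "scene" or "top" or "wrist"; returns the picture (420x560x3 uint8, red, green, blue); there is no depth.
- vision.get_calibration(name): a dict with "camera_matrix" (3x3 intrinsics, pixels), "position" and "attitude" of the camera in the world. Camera axes: x right, y down, z forward; pixel columns grow to the right and rows downward; lengths in m; the calibration is good to about 2 mm. A picture is of the moment at which its call begins: read the wrist's pose just before it. get_calibration takes no time and is no camera call; for the wrist camera it gives the pose at the moment of the call.
- ticket.sign_off(): hands the job in; it is judged then, once.
Trained networks look in the newest picture that a camera, given by its name, has taken for a name from the list of things; names that differ only in an ending like _2 or _b are one class to them, and where a whole thing is asked for, a point or a joint stands for the part that bears it (a point fixed in the world has none). Each returns a list of dicts, best first, with "confidence" (0 to 1); they miss things now and then, are a little off and sometimes report something else, mostly with a low value. They report only what shows in the picture. A call takes as long as a camera call. They do not tell look-alikes from the thing itself.
- nets.find_in(name, camera): "centre" ([column, row] in pixels, amid what is visible of it).
- nets.mark_of(name, camera): "centre" ([column, row] in pixels: a listed point, or the origin of a listed thing).
The state is a dict: "t": time; "q": joint angles; "joint_vel": joint speeds; "joint_efforts": joint torques, N m; "eef_pos": TCP position; "orientation": TCP orientation; "ft_force": force on the tool from outside, world axes, zero at the start; "torque": the same for the moment, N m; "width": opening from 0.0 (shut) to 1.0 (fully open); "grasp_force": force on a finger pad.
Only numpy, scipy, OpenCV 4.12 (cv2) and the standard library are available. Lean on these libraries where they do the work, as an engineer would, in place of code of your own. Each camera call takes 0.05 s, during which the arm holds its last target. There are 200 camera calls.

## Task

Lift the red guards off the forks and hang every one of them astride the steel tool rail. Stand each yellow link arm on the bench with its eye between the two ears of a fork of its own, and pass a pin from the rack down through upper ear, eye and lower ear until its collar sits on the fork; any fork and any pin will do. Leave the hammer, screwdriver and jar beyond the drawbar alone.

Things in the scene. Friction and masses are not known exactly. Their poses are not given: they have to be found in the camera images.
- fork1_hole (a point): Hole of the right-hand (its -y end) fork: centre of the hole's mouth on the flat top of the upper ear, 65 mm over the bench. z up; x points from the fork's open mouth to its web (a link's eye enters along +x); y along the drawbar. Hole 20 mm, axis vertical, through both ears.
- fork2_hole (a point): Hole of the middle fork: centre of the hole's mouth on the flat top of the upper ear, 65 mm over the bench. z up; x points from the fork's open mouth to its web (a link's eye enters along +x); y along the drawbar. Hole 20 mm, axis vertical, through both ears.
- fork3_hole (a point): Hole of the left-hand (its +y end) fork: centre of the hole's mouth on the flat top of the upper ear, 65 mm over the bench. z up; x points from the fork's open mouth to its web (a link's eye enters along +x); y along the drawbar. Hole 20 mm, axis vertical, through both ears.
- drawbar: Fixed grey drawbar with three blue forks 125 mm apart (y). Fork: two level ears 50 x 50 x 12 mm, tops 65 and 33 mm over the bench, 20 mm gap, open in front (-x) and at the sides, web 25 to 39 mm behind (+x) the hole axis. Base plate 10 mm thick, to 30 mm in front of the hole axes; bare bench in front of that. Origin: on the bench below the middle hole.
- rail_mid (a point): Tool rail: fixed square steel tube, 24 x 24 mm, 300 mm long, level; this point is the middle of its top face, 140 mm over the bench. x along the tube, y across it, z up. Posts 20 mm thick stand under it at 140 mm either side of the middle, so guards hang between -118 and +118 mm.
- rack_mid (a point): Wooden pin rack, fixed, 220 x 60 x 55 mm, middle of its top face; x along it, z up. Three holes of 20 mm, right through, at x = -70, 0, +70 mm.
- link1_block (a point): Link arm 1 (yellow block with a steel eye tongue, 0.3 to 0.5 kg; may be absent): centre of its upright grip block, 34 mm over its underside. Block 50 (x) x 24 (y) mm, 68 mm tall, on a 60 x 50 x 8 mm foot; x points to the eye, z up. Standing on its foot, the tongue enters the forks at the right height.
- link1_eye (a point): Centre of the eye of link arm 1: 75 mm in front (x) of the block's axis, 43 mm over its underside. 22 mm hole with vertical axis in a 44 x 44 mm tongue end 10 mm thick; the neck behind it is 30 mm wide.
- pin1_knob (a point): Pin 1: centre of its upright brass grip knob (22 mm diameter, 40 mm tall). Below it a collar 30 mm wide and 6 mm thick, whose underside is 26 mm below this point, then a steel shank 16 mm in diameter and 52 mm long, the last 8 mm tapered to 6 mm. z points from tip to knob. Starts standing in the rack. 0.15 kg.
- guard1_fin (a point): Red guard 1 (may be absent; starts astride fork 1's upper ear): centre of its grip fin, 40 (x) x 14 (y) x 36 mm. A rigid upside-down U: web 44 (x) x 72 (y) x 6 mm, underside 24 mm below this point; two legs reach 45 mm below that, 60 mm clear between them (y). z up, 0.15 kg. Hung, x lies along the rail, web on the tube.
- link2_block (a point): Link arm 2 (yellow block with a steel eye tongue, 0.3 to 0.5 kg; may be absent): centre of its upright grip block, 34 mm over its underside. Block 50 (x) x 24 (y) mm, 68 mm tall, on a 60 x 50 x 8 mm foot; x points to the eye, z up. Standing on its foot, the tongue enters the forks at the right height.
- link2_eye (a point): Centre of the eye of link arm 2: 75 mm in front (x) of the block's axis, 43 mm over its underside. 22 mm hole with vertical axis in a 44 x 44 mm tongue end 10 mm thick; the neck behind it is 30 mm wide.
- pin2_knob (a point): Pin 2: centre of its upright brass grip knob (22 mm diameter, 40 mm tall). Below it a collar 30 mm wide and 6 mm thick, whose underside is 26 mm below this point, then a steel shank 16 mm in diameter and 52 mm long, the last 8 mm tapered to 6 mm. z points from tip to knob. Starts standing in the rack. 0.15 kg.
- guard2_fin (a point): Red guard 2 (may be absent; starts astride fork 2's upper ear): centre of its grip fin, 40 (x) x 14 (y) x 36 mm. A rigid upside-down U: web 44 (x) x 72 (y) x 6 mm, underside 24 mm below this point; two legs reach 45 mm below that, 60 mm clear between them (y). z up, 0.15 kg. Hung, x lies along the rail, web on the tube.
- link3_block (a point): Link arm 3 (yellow block with a steel eye tongue, 0.3 to 0.5 kg; may be absent): centre of its upright grip block, 34 mm over its underside. Block 50 (x) x 24 (y) mm, 68 mm tall, on a 60 x 50 x 8 mm foot; x points to the eye, z up. Standing on its foot, the tongue enters the forks at the right height.
- link3_eye (a point): Centre of the eye of link arm 3: 75 mm in front (x) of the block's axis, 43 mm over its underside. 22 mm hole with vertical axis in a 44 x 44 mm tongue end 10 mm thick; the neck behind it is 30 mm wide.
- pin3_knob (a point): Pin 3: centre of its upright brass grip knob (22 mm diameter, 40 mm tall). Below it a collar 30 mm wide and 6 mm thick, whose underside is 26 mm below this point, then a steel shank 16 mm in diameter and 52 mm long, the last 8 mm tapered to 6 mm. z points from tip to knob. Starts standing in the rack. 0.15 kg.
- guard3_fin (a point): Red guard 3 (may be absent; starts astride fork 3's upper ear): centre of its grip fin, 40 (x) x 14 (y) x 36 mm. A rigid upside-down U: web 44 (x) x 72 (y) x 6 mm, underside 24 mm below this point; two legs reach 45 mm below that, 60 mm clear between them (y). z up, 0.15 kg. Hung, x lies along the rail, web on the tube.
- screwdriver: Bystander: screwdriver lying or standing on the bench beyond the drawbar; leave it alone. Origin at its underside.
- hammer: Bystander: hammer lying or standing on the bench beyond the drawbar; leave it alone. Origin at its underside.
- jar: Bystander: amber jar lying or standing on the bench beyond the drawbar; leave it alone. Origin at its underside.
Mind the look-alikes: they are no part of the job. What is shaped like the part that bears guard1_fin but black, orange or turquoise is not meant.

How it is judged:
By the outcome, as a careful person would: the job done as asked, in the order asked, and still so for the second after the job is handed in, with the robot touching nothing.
Of link1, link2, link3 only 2 to 3 are there at a start; the rules pass over those that are not, and their reading is None.
Of guard1, guard2, guard3 only 2 to 3 are there at a start; the rules pass over those that are not, and their reading is None.
At some moment in a run one of link1, link2, link3 may be knocked a few centimetres aside while the robot is not near it.
It also fails if it takes over 210 s, if anything falls off the work surface, if the arm or the gripper's body presses on something with over 40 N, if the wrist force passes 120 N, or if a joint passes its speed limit or range.

## Working session

There is one attempt and no reset: what is moved stays moved. The work goes in short steps, Python scripts to look and compute and a shell command to move; the robot and the scene stay as the last step left them, time stands still between calls to the robot, and variables do not carry over. Pictures are saved under pics/ and viewed, at most 14 in all, crops included, and the job is handed in when it is done.

```bash
ls; mkdir -p pics; cat > h.py <<'E'
import numpy as np, cv2
from cell import monitor, vision, ticket, nets, env
def snap(c,fn=None):
    im=vision.snapshot(c)
    if fn: cv2.imwrite('pics/'+fn,cv2.cvtColor(im,cv2.COLOR_RGB2BGR))
    return im
def ray(c,px):
    k=vision.get_calibration(c);K=np.array(k["camera_matrix"]);R=np.array(k["attitude"])
    if R.shape!=(3,3): print(R)
    d=R@np.linalg.inv(K)@np.array([px[0],px[1],1.]);return np.array(k["position"]),d
def at(c,px,z):
    o,d=ray(c,px);return o+d*(z-o[2])/d[2]
def proj(c,P):
    k=vision.get_calibration(c);K=np.array(k["camera_matrix"]);R=np.array(k["attitude"])
    p=K@(R.T@(np.array(P)-np.array(k["position"])));return p[:2]/p[2]
E
python3 - <<'E'
from h import *
s=monitor.read_state();print(s)
for c in("scene","top","wrist"):
    snap(c,c+"0.png");k=vision.get_calibration(c);print(c,k)
Z=dict(fork1_hole=.065,fork2_hole=.065,fork3_hole=.065,rail_mid=.14,rack_mid=.055,link1_block=.034,link1_eye=.043,pin1_knob=.081,guard1_fin=.089)
for n,z in Z.items():
    for d in nets.mark_of(n,"top"):
        print(n,np.round(d["centre"]),round(d["confidence"],2),np.round(at("top",d["centre"],z),4))
print(monitor.read_state()["t"])
E
```

```text
pics
{'t': 0.0, 'q': array([ 6.11675638e+01,  7.51219819e+00,  8.53275396e+01, -5.55840923e-04,
        8.72603978e+01, -4.89353799e+00]), 'joint_vel': array([ 0.0591118 , -0.03483116, -0.13009755,  0.15847816, -0.0144738 ,
        0.06780266]), 'joint_efforts': array([-6.99104203e-04, -5.59832740e+01, -4.91770506e+01,  7.67405285e-02,
        3.51302465e-02, -1.66872969e-04]), 'eef_pos': array([0.24318068, 0.54791293, 0.21763444]), 'orientation': array([[-9.13978827e-01,  4.05761023e-01, -8.34336508e-04],
       [ 4.05761857e-01,  9.13977547e-01, -1.53571308e-03],
       [ 1.39432324e-04, -1.74215117e-03, -9.99998473e-01]]), 'ft_force': array([-0.21935973,  0.1723891 , -0.02371561]), 'torque': array([ 0.01453765, -0.01467087, -0.03544731]), 'grasp_force': 0.0, 'width': 0.9982028806579785}
scene {'camera_matrix': array([[505.6061876 ,   0.        , 280.94904451],
       [  0.        , 505.6061876 , 216.91777967],
       [  0.        ,   0.        ,   1.        ]]), 'position': array([ 1.09158264, -0.61408163,  1.13039188]), 'attitude': array([[ 7.94165268e-01,  4.78589334e-01, -3.745
[... 1274 characters left out ...]
055 ]
rack_mid [205. 170.] 0.54 [0.7599 0.1782 0.055 ]
link1_block [343. 271.] 0.87 [ 0.4516 -0.2312  0.034 ]
link1_block [296. 206.] 0.75 [ 0.6494 -0.0981  0.034 ]
link1_eye [382. 231.] 0.74 [ 0.5655 -0.3539  0.043 ]
link1_eye [314. 275.] 0.71 [ 0.4399 -0.145   0.043 ]
link1_eye [298. 204.] 0.63 [ 0.6526 -0.1039  0.043 ]
link1_eye [259. 269.] 0.34 [0.4587 0.0164 0.043 ]
pin1_knob [380. 277.] 0.54 [ 0.4299 -0.328   0.081 ]
guard1_fin [339. 217.] 0.96 [ 0.6024 -0.2179  0.089 ]
guard1_fin [338. 146.] 0.89 [ 0.8186 -0.2249  0.089 ]
guard1_fin [396. 191.] 0.77 [ 0.6779 -0.3889  0.089 ]
guard1_fin [297. 206.] 0.64 [ 0.6357 -0.0968  0.089 ]
guard1_fin [351. 182.] 0.34 [ 0.7054 -0.2572  0.089 ]
0.6
```

View pics/scene0.png

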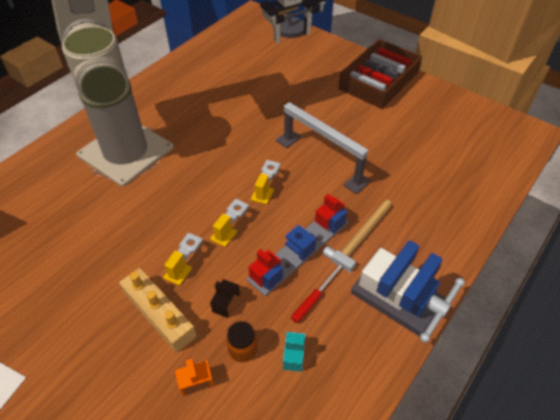

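View pics/top0.png

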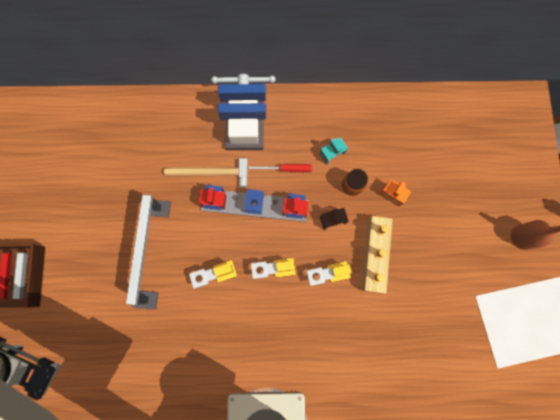

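The pictures show 3 links (top: eyes at about (198,279), (260,269) and (315,276)), red guards on forks 1 and 3 (top: (295,206), (213,197)), and fork 2 bare. The rail is at top (140,250) and the rack at (377,253). The look-alikes are black (333,218), turquoise (333,150) and orange (397,191). Next I move the wrist camera over the drawbar.

```bash
python3 -m creep '[[9.3,[2.5,-4.5,0.5],1.8],[9.3,[2.5,-4.5,0.5],1.8],[9.3,[2.5,-4.5,0.5],1.8],[9.3,[2.5,-4.5,0.5],1.8],[9.3,[2.5,-4.5,0.5],1.8],[9.3,[2.5,-4.5,0.5],1.8],[9.3,[2.5,-4.5,0.5],1.8],[9.3,[2.5,-4.5,0.5],1.8],[9.3,[2.5,-4.5,0.5],1.8],[9.3,[2.5,-4.5,0.5],1.8],[9.3,[0,0,0],0],[9.3,[0,0,0],0]]' 40
cat >> h.py <<'E'
Z=dict(fork1_hole=.065,fork2_hole=.065,fork3_hole=.065,rail_mid=.14,rack_mid=.055,link1_block=.034,link1_eye=.043,pin1_knob=.081,guard1_fin=.095)
def look(c,names,fn=None,minc=.3):
    snap(c,fn);out={}
    for n in names:
        out[n]=[]
        for d in nets.mark_of(n,c):
            if d["confidence"]>minc:
                p=at(c,d["centre"],Z[n]);out[n].append(p)
                print(n,np.round(d["centre"]),round(d["confidence"],2),np.round(p,4))
    return out
def st():
    s=monitor.read_state();R=s["orientation"]
    print("t",round(s["t"],2),"pos",np.round(s["eef_pos"],4),"yaw_y",round(np.degrees(np.arctan2(R[1,1],R[0,1])),2),"q6",round(s["q"][5],1),"w",round(s["width"]*93,1),"F",np.round(s["ft_force"],1),"g",round(s["grasp_force"],1))
E
python3 - <<'E'
from h import *
st()
look("wrist",Z,"w1.png")
E
```

```text
t: 2.1
eef_pos: [0.4932, 0.0986, 0.2685]
orientation: [[-0.995, 0.104, -0.0], [0.104, 0.995, 0.0], [0.0, 0.0, -1.0]]
ft_force: [-0.6, -0.6, -0.5]
width: 0.998
grasp_force: 0.0
t 2.1 pos [0.4932 0.0986 0.2685] yaw_y 84.0 q6 -78.6 w 92.9 F [-0.6 -0.6 -0.5] g 0.0
fork2_hole [234. 312.] 0.8 [0.6528 0.0303 0.065 ]
fork2_hole [535. 203.] 0.71 [0.5429 0.4014 0.065 ]
fork3_hole [242. 288.] 0.32 [0.6192 0.0449 0.065 ]
rail_mid [534. 203.] 0.96 [0.5171 0.3412 0.14  ]
rail_mid [242. 286.] 0.46 [0.575  0.0587 0.14  ]
link1_block [ 11. 175.] 0.88 [ 0.4512 -0.2242  0.034 ]
link1_eye [ 63. 155.] 0.81 [ 0.4339 -0.1483  0.043 ]
link1_eye [ 16. 176.] 0.73 [ 0.4523 -0.2112  0.043 ]
link1_eye [144. 177.] 0.73 [ 0.4699 -0.0576  0.043 ]
guard1_fin [ 40. 303.] 0.86 [ 0.5982 -0.1914  0.095 ]
guard1_fin [234. 314.] 0.69 [0.6357 0.0357 0.095 ]
```

View pics/w1.png

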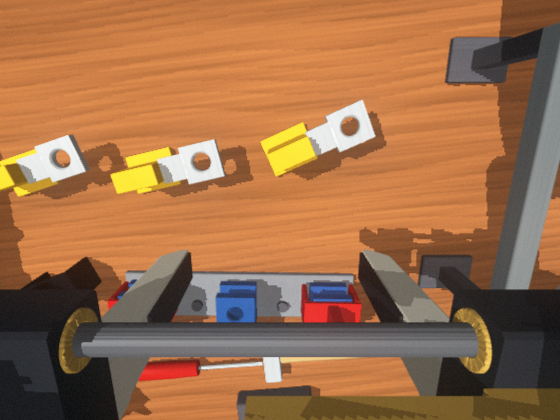

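The view shows the fork 2 hole at (235,313), the fork 3 guard at (331,305), and link eyes at (349,126), (202,161) and (61,158). I shift so the camera is over the forks.

```bash
sed -i 's/guard1_fin=.095/guard1_fin=.089/' h.py; python3 -m creep '[[9.3,[5,-1.7,0.5],0],[9.3,[5,-1.7,0.5],0],[9.3,[5,-1.7,0.5],0],[9.3,[4,-1.7,0.5],0],[9.3,[0,0,0],0],[9.3,[0,0,0],0]]'
python3 - <<'E'
from h import *
st()
look("wrist",Z,"w2.png")
E
```

```text
t: 3.35
eef_pos: [0.6831, 0.0306, 0.2881]
orientation: [[-0.995, 0.104, -0.001], [0.104, 0.995, 0.0], [0.001, 0.0, -1.0]]
ft_force: [-0.5, 1.0, 0.3]
width: 0.999
grasp_force: 0.0
t 3.35 pos [0.6831 0.0306 0.2881] yaw_y 84.06 q6 -85.8 w 92.9 F [-0.5  1.   0.3] g 0.0
fork2_hole [271. 162.] 0.9 [0.6574 0.0295 0.065 ]
rack_mid [ 68. 221.] 0.42 [ 0.7073 -0.2392  0.055 ]
guard1_fin [ 60. 145.] 0.78 [ 0.6108 -0.1998  0.089 ]
guard1_fin [159. 162.] 0.71 [ 0.6414 -0.0948  0.089 ]
guard1_fin [101. 306.] 0.66 [ 0.8139 -0.2058  0.089 ]
```

View pics/w2.png

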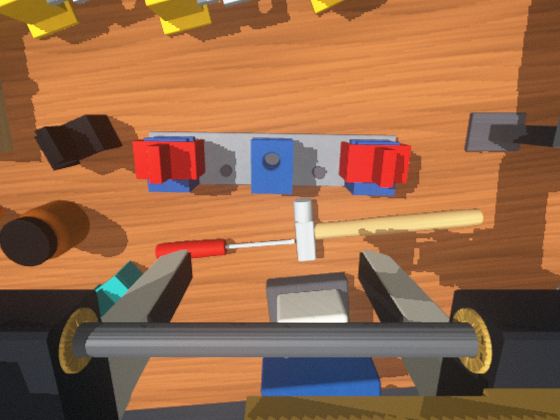

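Fork 2's hole is at (271,160). The guards are at about (170,160) (fork 1) and (375,163) (fork 3, fin near (392,167)). I compute the grasp and rail targets.

```bash
python3 - <<'E'
from h import *
print("fin3",at("wrist",(390,166),.089),"fin1",at("wrist",(172,158),.089))
a=at("wrist",(150,132),.01);b=at("wrist",(396,137),.01);d=b-a;print("fork y yaw",np.degrees(np.arctan2(d[1],d[0])))
im=cv2.imread("pics/top0.png");g=cv2.cvtColor(im,cv2.COLOR_BGR2HSV)
m=((g[...,1]<60)&(g[...,2]>110)).astype(np.uint8);m[:, :120]=0;m[:,160:]=0;m[:185]=0;m[315:]=0
n,l,s,c=cv2.connectedComponentsWithStats(m);i=1+np.argmax(s[1:,4]);print(s[i],c[i])
ys,xs=np.nonzero(l==i);r=cv2.minAreaRect(np.c_[xs,ys].astype(np.float32));print(r)
bp=cv2.boxPoints(r);W=np.array([at("top",p,.14) for p in bp]);print(np.round(W,4),W.mean(0))
# scene
snap("scene")
for d in nets.mark_of("rail_mid","scene"): print(d, at("scene",d["centre"],.14))
# verify forks in top: projections
for P in [(.6574,.0295,.065),(.642,-.0945,.065),(.673,.1535,.065)]: print(proj("top",P))
E
```

```text
fin3 [0.67221802 0.16210558 0.089     ] fin1 [ 0.63809627 -0.07952729  0.089     ]
fork y yaw 82.92330936651136
[ 126  195   29  112 1178] [139.02546689 249.82088285]
((140.92611694335938, 250.48886108398438), (14.946477890014648, 112.14456939697266), 8.595911026000977)
[[0.364  0.3708 0.14  ]
 [0.6666 0.3398 0.14  ]
 [0.6596 0.2983 0.14  ]
 [0.3576 0.3313 0.14  ]] [0.51195105 0.33503353 0.14      ]
[253.71232409 201.47175922]
[295.5304554 205.9904631]
[212.03875365 196.90315457]
```

```bash
python3 -m creep '[[9.3,[-0.5,6,0],0],[9.3,[-0.6,6,0],0],[9.3,[0,0.6,-4],-1],[9.3,[0,0,-5],0],[9.3,[0,0,-5],0],[9.3,[0,0,-4],0],[9.3,[0,0,-3],0],[9.3,[0,0,0],0],[0,[0,0,0],0],[0,[0,0,0],0],[0,[0,0,0],0],[0,[0,0,0],0],[0,[0,0,0],0],[0,[0,0,0],0]]' 30
```

```text
t: 5.7
eef_pos: [0.6724, 0.1564, 0.0786]
orientation: [[-0.993, 0.121, -0.0], [0.121, 0.993, 0.0], [0.0, 0.0, -1.0]]
ft_force: [-1.1, 0.6, -0.5]
width: 0.405
grasp_force: 0.0
```

```bash
python3 -m creep '[[0,[0,0,0],0],[0,[0,0,0],0],[0,[0,0,0],0],[0,[0,0,0],0],[0,[0,0,0],0],[0,[0,0,0],0]]'; python3 - <<'E'
from h import *
st()
E
```

```text
t: 6.45
eef_pos: [0.6724, 0.1564, 0.0786]
orientation: [[-0.993, 0.121, -0.0], [0.121, 0.993, 0.0], [0.0, 0.0, -1.0]]
ft_force: [-0.6, -1.2, -0.3]
width: 0.153
grasp_force: 30.0
t 6.45 pos [0.6724 0.1564 0.0786] yaw_y 83.06 q6 -74.2 w 14.2 F [-0.6 -1.2 -0.3] g 30.0
```

```bash
python3 -m creep '[[0,[0,0,4.3],0],[0,[0,0,4.3],0],[0,[0,0,4.3],0],[0,[0,0,4.3],0],[0,[-2.4,4.5,0],1],[0,[-2.5,4.5,0],0],[0,[-2.5,4.5,0],0],[0,[-2.4,4.5,0],0],[0,[0,0,0],0],[0,[0,0,-3],0],[0,[0,0,-3],0],[0,[0,0,-2],0],[0,[0,0,-1],0],[0,[0,0,0],0]]'
```

```text
t: 8.2
eef_pos: [0.5744, 0.336, 0.1602]
orientation: [[-0.995, 0.104, -0.001], [0.104, 0.995, -0.0], [0.001, -0.0, -1.0]]
ft_force: [-0.2, 0.7, -1.7]
width: 0.147
grasp_force: 30.0
```

```bash
python3 - <<'E'
from h import *
st(); snap("scene","s1.png"); im=cv2.imread("pics/s1.png")[60:240,220:440];cv2.imwrite("pics/s1c.png",cv2.resize(im,None,fx=3,fy=3,interpolation=cv2.INTER_CUBIC))
E
```

```text
t 8.2 pos [0.5744 0.336  0.1602] yaw_y 84.04 q6 -58.1 w 13.7 F [-0.2  0.7 -1.7] g 30.0
```

View pics/s1c.png

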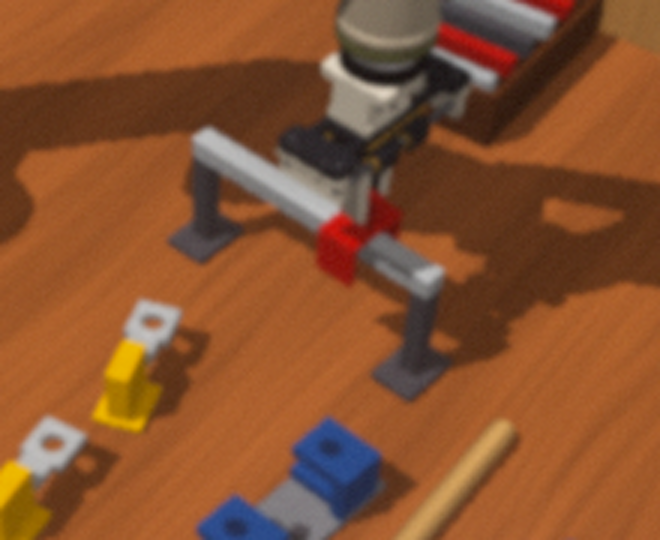

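The guard is astride the rail with its near leg at crop (337,255). I lower the last bit, release, and go to guard 1.

```bash
python3 -m creep '[[0,[0,0,-0.4],0],[0,[0,0,-0.3],0],[0,[0,0,0],0],[6,[0,0,0],0],[6,[0,0,0],0],[6,[0,0,0],0],[6,[0,0,0],0],[6,[0,0,0],0],[6,[0,0,3],0],[6,[0,0,5],0],[6,[0.7,-5.9,0],-1],[6,[0.7,-5.9,0],0],[6,[0.7,-5.9,0],0],[6,[0.7,-5.9,0],0],[6,[0.7,-5.9,0],0],[6,[0.7,-5.9,0],0],[6,[0.7,-5.9,0],0],[6,[1.7,0,0],0],[6,[0,0,0],0]]'
python3 - <<'E'
from h import *
st(); look("wrist",["fork2_hole","fork3_hole","guard1_fin"],"w3.png")
im=cv2.imread("pics/w3.png")
E
```

```text
t: 10.62
eef_pos: [0.6407, -0.0774, 0.2333]
orientation: [[-0.993, 0.122, -0.0], [0.122, 0.993, 0.0], [0.0, 0.0, -1.0]]
ft_force: [0.2, -0.1, 0.6]
width: 0.648
grasp_force: 0.0
t 10.62 pos [ 0.6407 -0.0774  0.2333] yaw_y 82.98 q6 -94.4 w 60.3 F [ 0.2 -0.1  0.6] g 0.0
fork2_hole [378. 198.] 0.57 [0.6579 0.0316 0.065 ]
fork3_hole [497. 197.] 0.75 [0.6715 0.1566 0.065 ]
guard1_fin [257. 203.] 0.56 [ 0.6418 -0.0933  0.089 ]
guard1_fin [139. 185.] 0.56 [ 0.6101 -0.204   0.089 ]
```

View pics/w3.png

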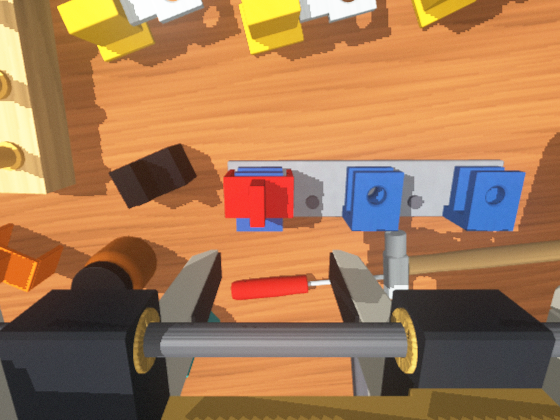

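Guard 1's fin is at (257,203), and the fork 2 and 3 holes are at (377,196) and (496,195). I grasp guard 1.

```bash
python3 -m creep '[[6,[0,-1.6,-3],0.8],[6,[0,0,-4],0],[6,[0,0,-4],0],[6,[0,0,-3],0],[6,[0,0,-1.4],0],[0,[0,0,0],0],[0,[0,0,0],0],[0,[0,0,0],0],[0,[0,0,0],0],[0,[0,0,0],0],[0,[0,0,0],0],[0,[0,0,0],0],[0,[0,0,0],0]]'
```

```text
t: 12.45
eef_pos: [0.6408, -0.0929, 0.0802]
orientation: [[-0.994, 0.107, 0.001], [0.107, 0.994, -0.0], [-0.001, -0.0, -1.0]]
ft_force: [-0.3, -1.6, 5.1]
width: 0.147
grasp_force: 30.0
```

```bash
python3 -m creep '[[0,[0,0,4.3],0],[0,[0,0,4.3],0],[0,[0,0,4.3],0],[0,[0,0,4.3],0],[0,[-2.1,5.5,0],0.2],[0,[-2.1,5.5,0],0],[0,[-2.1,5.5,0],0],[0,[-2.1,5.5,0],0],[0,[-2.1,5.5,0],0],[0,[-2.1,5.5,0],0],[0,[-2.1,5.5,0],0],[0,[-2.0,5.5,0],0],[0,[0,0,0],0],[0,[0,0,-3],0],[0,[0,0,-3],0],[0,[0,0,-2],0],[0,[0,0,-1],0],[0,[0,0,-0.5],0],[0,[0,0,0],0]]'
```

```text
t: 14.82
eef_pos: [0.4738, 0.3475, 0.1572]
orientation: [[-0.995, 0.104, 0.001], [0.104, 0.995, 0.0], [-0.001, 0.0, -1.0]]
ft_force: [-0.4, 0.6, -1.4]
width: 0.145
grasp_force: 30.0
```

```bash
python3 - <<'E'
from h import *
st(); snap("scene","s2.png"); im=cv2.imread("pics/s2.png")[60:240,220:440];cv2.imwrite("pics/s2c.png",cv2.resize(im,None,fx=3,fy=3,interpolation=cv2.INTER_CUBIC))
E
```

```text
t 14.82 pos [0.4738 0.3475 0.1572] yaw_y 84.05 q6 -52.8 w 13.4 F [-0.4  0.6 -1.4] g 30.0
```

View pics/s2c.png

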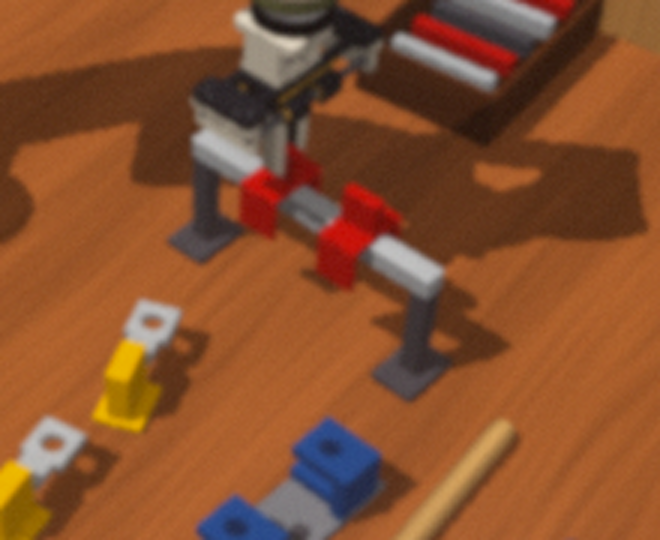

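Both guards sit astride the rail (crop (265,200) and (345,250)). I release and view the links.

```bash
python3 -m creep '[[0,[0,0,-0.2],0],[0,[0,0,0],0],[6,[0,0,0],0],[6,[0,0,0],0],[6,[0,0,0],0],[6,[0,0,0],0],[6,[0,0,0],0],[6,[0,0,4],0],[6,[0,0,4],0],[6,[0.7,-5.5,1],0],[6,[0.7,-5.5,1],0],[6,[0.7,-5.5,1],0],[6,[0.7,-5.5,1],0],[6,[0.7,-5.5,0],0],[6,[1.1,-5.5,0],0],[6,[0,0,0],0],[6,[0,0,0],0]]'
python3 - <<'E'
from h import *
st(); look("wrist",["link1_block","link1_eye"],"w4.png"); look("top",["link1_block","link1_eye","guard1_fin"],"t4.png")
E
```

```text
t: 17.0
eef_pos: [0.5194, 0.0176, 0.2746]
orientation: [[-0.995, 0.104, -0.0], [0.104, 0.995, 0.001], [0.0, 0.001, -1.0]]
ft_force: [0.2, -0.1, 0.6]
width: 0.644
grasp_force: 0.0
t 17.0 pos [0.5194 0.0176 0.2746] yaw_y 84.01 q6 -87.7 w 59.9 F [ 0.2 -0.1  0.6] g 0.0
link1_block [420.  94.] 0.71 [0.4346 0.1992 0.034 ]
link1_block [ 75. 146.] 0.66 [ 0.4515 -0.2206  0.034 ]
link1_eye [127. 124.] 0.81 [ 0.433  -0.1469  0.043 ]
link1_block [340. 269.] 0.61 [ 0.4553 -0.2234  0.034 ]
link1_eye [314. 275.] 0.94 [ 0.439  -0.1447  0.043 ]
guard1_fin [134. 263.] 0.88 [0.4772 0.3674 0.089 ]
guard1_fin [337. 217.] 0.86 [ 0.6034 -0.211   0.089 ]
guard1_fin [335. 146.] 0.6 [ 0.8184 -0.2168  0.089 ]
guard1_fin [396. 191.] 0.58 [ 0.6767 -0.3879  0.089 ]
```

View pics/w4.png

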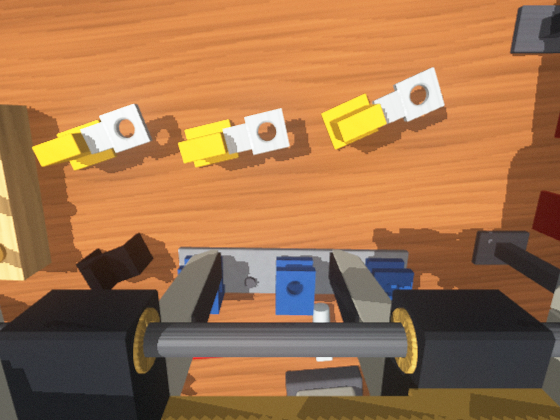

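Three links are seen, with eyes at (418,95), (266,132), (126,128) and block tops at about (361,122), (204,149), (62,150). I measure them more exactly with colour masks.

```bash
cat >> h.py <<'E'
def links(im,seeds,c="wrist"):
    """seeds: (eye px, blocktop px) -> eye pos, block pos, yaw by fitting a projected model to the yellow+white mask"""
    hsv=cv2.cvtColor(im,cv2.COLOR_RGB2HSV)
    for e,b in seeds:
        E=at(c,e,.048);B=at(c,b,.068);d=E-B
        print("eye",np.round(E,4),"block",np.round(B,4),"dist",round(np.hypot(d[0],d[1]),4),"yaw",round(np.degrees(np.arctan2(d[1],d[0])),1))
E
python3 - <<'E'
from h import *
im=cv2.cvtColor(cv2.imread("pics/w4.png"),cv2.COLOR_BGR2RGB)
h=cv2.cvtColor(im,cv2.COLOR_RGB2HSV)
w=((h[...,1]<50)&(h[...,2]>130)).astype(np.uint8);w[210:]=0
y=((h[...,0]>22)&(h[...,0]<33)&(h[...,1]>180)&(h[...,2]>190)).astype(np.uint8);y[210:]=0
for m in(w,y):
    n,l,s,c=cv2.connectedComponentsWithStats(m)
    for i in range(1,n):
        if s[i,4]>200: print(s[i],np.round(c[i],1))
print(h[149,204],h[160,220],h[122,361])
links(im,[((418,95),(361,122)),((266,132),(204,149)),((126,128),(60,150))])
big=cv2.resize(cv2.imread("pics/w4.png")[60:180,20:460],None,fx=1.8,fy=1.8)
E
```

```text
[ 373   67   71   56 1966] [411.7  97.5]
[  80  104   71   50 1898] [115.2 131. ]
[ 223  108   66   47 1825] [256.7 133.6]
[ 321   94   65   55 1716] [353.3 119.6]
[  32  121   63   45 1054] [ 58.1 147. ]
[ 178  120   52   47 1474] [202.8 142.6]
[ 28 189 254] [ 21 199 223] [ 28 193 254]
eye [0.4353 0.1905 0.048 ] block [0.4573 0.1205 0.068 ] dist 0.0735 yaw 107.5
eye [0.4582 0.0147 0.048 ] block [ 0.4686 -0.0562  0.068 ] dist 0.0716 yaw 98.4
eye [ 0.437  -0.1471  0.048 ] block [ 0.4531 -0.2179  0.068 ] dist 0.0725 yaw 102.9
```

```bash
python3 -m creep '[[6,[-0.9,1.5,0],-9.6],[6,[-0.9,1.5,0],-9.6],[6,[-0.9,1.4,0],-9.6],[6,[-0.9,1.4,0],-9.6],[6,[-0.9,1.4,0],-9.6],[6,[-0.9,1.5,0],-9.5],[6,[-0.8,1.4,0],-9.5],[6,[0,0,0],0],[6,[0,0,-4],0],[6,[0,0,-3],0],[6,[0,0,0],0],[6,[0,0,0],0]]'
python3 - <<'E'
from h import *
st(); look("wrist",["link1_block","link1_eye"],"w5.png")
E
```

```text
t: 18.85
eef_pos: [0.4581, 0.1182, 0.206]
orientation: [[-0.295, 0.955, 0.001], [0.955, 0.295, 0.0], [-0.0, 0.001, -1.0]]
ft_force: [0.6, 0.4, 1.3]
width: 0.646
grasp_force: 0.0
t 18.85 pos [0.4581 0.1182 0.206 ] yaw_y 17.16 q6 -8.9 w 60.1 F [0.6 0.4 1.3] g 0.0
link1_eye [195. 388.] 0.64 [ 0.4368 -0.1464  0.043 ]
```

View pics/w5.png

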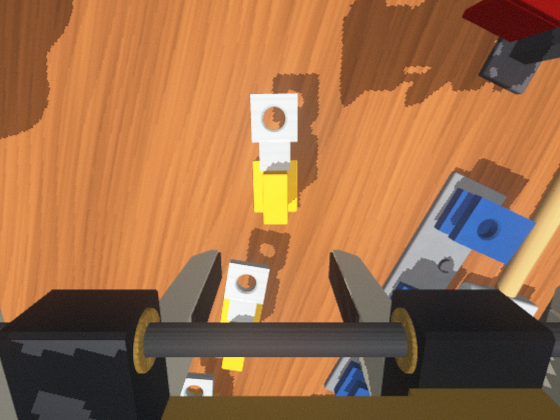

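The link A eye is at (274,119) and its block top at (275,198), straight up in the picture, so it is well aligned. Fork 3's hole is at (487,229).

```bash
python3 - <<'E'
from h import *
im=None
links(im,[((273.5,118.5),(275,199))]); print(at("wrist",(487,229),.065)); st()
E
python3 -m creep '[[6,[0,0,-4],0],[6,[0,0,-5],0],[6,[0,0,-5],0],[6,[0,0,-2.5],0],[6,[0,0,-1],0],[0,[0,0,0],0],[0,[0,0,0],0],[0,[0,0,0],0],[0,[0,0,0],0],[0,[0,0,0],0],[0,[0,0,0],0],[0,[0,0,0],0]]' 45
```

```text
t: 20.5
eef_pos: [0.4582, 0.1185, 0.0304]
orientation: [[-0.293, 0.956, 0.002], [0.956, 0.293, 0.0], [-0.0, 0.002, -1.0]]
ft_force: [0.6, 0.5, 5.8]
width: 0.258
grasp_force: 44.9Traceback (most recent call last):
  File "<stdin>", line 3, in <module>
  File "h.py", line 31, in links
    hsv=cv2.cvtColor(im,cv2.COLOR_RGB2HSV)
cv2.error: OpenCV(4.12.0) /io/opencv/modules/imgproc/src/color.cpp:199: error: (-215:Assertion failed) !_src.empty() in function 'cvtColor'
```

```bash
python3 -m creep '[[0,[0,0,3],0],[0,[0,0,4],0],[0,[0,0,3],0],[0,[0.7,0.5,0],-10.3],[0,[0.7,0.5,0],-10.3],[0,[0.7,0.5,0],-10.3],[0,[0.7,0.5,0],-10.3],[0,[0.7,0.5,0],-10.3],[0,[0.8,0.5,0],-10.3],[0,[0.7,0.5,0],-10.3],[0,[0.7,0.5,0],-10.3],[0,[0.7,0.5,0],-10.3],[0,[0.7,0.4,0],-10.3],[0,[0.8,0.4,0],-10.3],[0,[0,0,0],0],[0,[0,0,0],0]]'
sed -i '/hsv=cv2/d' h.py
python3 - <<'E'
from h import *
st(); look("wrist",["link1_eye","fork3_hole","fork2_hole","fork1_hole"],"w6.png")
E
```

```text
t: 22.5
eef_pos: [0.5355, 0.1711, 0.1286]
orientation: [[0.995, -0.104, -0.002], [-0.104, -0.995, -0.001], [-0.002, 0.001, -1.0]]
ft_force: [-0.5, 0.5, -5.0]
width: 0.256
grasp_force: 44.9
t 22.5 pos [0.5355 0.1711 0.1286] yaw_y -96.0 q6 108.5 w 23.8 F [-0.5  0.5 -5. ] g 44.9
fork3_hole [283.  21.] 0.69 [0.6714 0.1518 0.065 ]
fork2_hole [478.  27.] 0.85 [0.6552 0.0299 0.065 ]
fork2_hole [282.  21.] 0.52 [0.6718 0.1526 0.065 ]
```

View pics/w6.png

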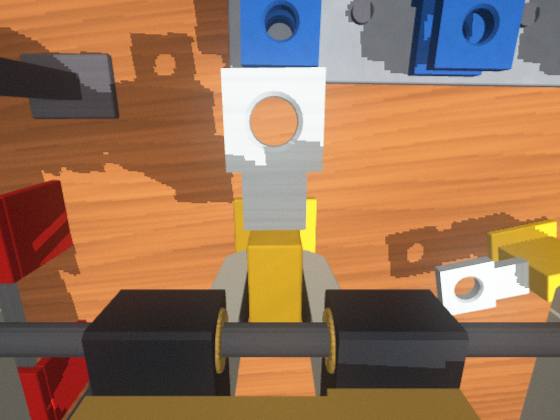

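```bash
python3 - <<'E'
from h import *
im=cv2.imread("pics/w6.png");g=cv2.cvtColor(im,cv2.COLOR_BGR2HSV)
m=((g[...,1]>90)&(g[...,0]<25)).astype(np.uint8);m[:90]=0;m[160:]=0;m[:,:240]=0;m[:,310:]=0
n,l,s,c=cv2.connectedComponentsWithStats(m);print(s[1:],c[1:])
i=1+np.argmax(s[1:,4])
e=at("wrist",s[i,:2]+(s[i,2:4]-1)/2,.146);print("eye",e,"ctr",at("wrist",c[i],.146))
t=monitor.read_state()["eef_pos"];print("off",e-t,np.hypot(*(e-t)[:2]))
for px in[(281,21),(280,23),(478,26)]:print(at("wrist",px,.065))
E
```

```text
[[ 250   97   48   49 1775]] [[273.48169014 120.87549296]]
eye [0.61351699 0.16404477 0.146     ] ctr [0.61357054 0.16404704 0.146     ]
off [ 0.07728858 -0.00723115  0.0163943 ] 0.07762611587686725
[0.67198431 0.15320139 0.065     ]
[0.67094026 0.15394143 0.065     ]
[0.65580607 0.02997446 0.065     ]
```

```bash
python3 -m creep '[[0,[0,0,-4],-1],[0,[0,0,-3.5],0],[0,[0,0,-1.4],0],[0,[0,0,-0.7],0],[0,[0,0,0],0],[0,[0,0,0],0]]'; python3 -m creep '[[0,[1.5,-0.2,0],0],[0,[1.5,-0.2,0],0],[0,[1.5,-0.3,0],0],[0,[1.4,-0.2,0],0],[0,[0,0,0],0],[0,[0,0,0],0],[0,[0,0,0],0]]'
python3 - <<'E'
from h import *
st(); look("wrist",["fork3_hole","fork2_hole"],"w7.png")
im=cv2.imread("pics/w7.png");cv2.imwrite("pics/w7c.png",cv2.resize(im[0:200,180:380],None,fx=3,fy=3))
print(proj("wrist",(.6715,.1535,.065)))
E
```

```text
t: 23.5
eef_pos: [0.5377, 0.1717, 0.0352]
orientation: [[0.992, -0.126, 0.002], [-0.126, -0.992, 0.001], [0.002, -0.001, -1.0]]
ft_force: [-0.5, -0.6, -5.0]
width: 0.255
grasp_force: 44.9
t: 24.38
eef_pos: [0.5955, 0.1625, 0.0341]
orientation: [[0.992, -0.126, 0.001], [-0.126, -0.992, 0.0], [0.001, -0.0, -1.0]]
ft_force: [0.1, -0.5, -4.7]
width: 0.256
grasp_force: 45.0
t 24.38 pos [0.5955 0.1625 0.0341] yaw_y -97.23 q6 107.7 w 23.8 F [ 0.1 -0.5 -4.7] g 45.0
fork3_hole [276. 126.] 0.92 [0.6707 0.1529 0.065 ]
fork2_hole [277. 125.] 0.69 [0.6709 0.1525 0.065 ]
[274.43010884 124.06561214]
```

View pics/w7c.png

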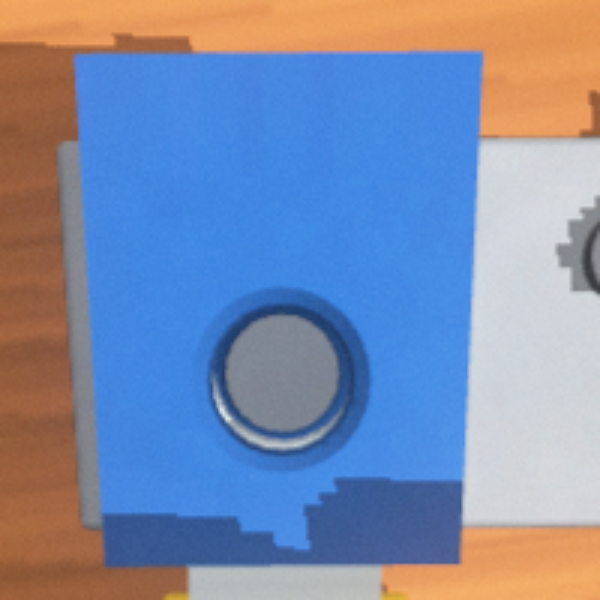

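Link A's eye is nearly concentric in the fork 3 hole (hole centre near px (274,126)). A white crescent at the lower left means the eye sits about 1.5 mm too far in, so I correct, set down, release and go to link B.

```bash
python3 -m creep '[[0,[-0.15,0.05,-0.15],0],[0,[0,0,-0.15],0],[0,[0,0,-0.1],0],[0,[0,0,0],0],[5,[0,0,0],0],[5,[0,0,0],0],[5,[0,0,0],0],[5,[0,0,0],0],[6,[0,0,1],0],[6,[0,0,3],0],[6,[0,0,5],0],[6,[0,0,4],0],[6,[0,0,0],0]]'
python3 - <<'E'
from h import *
st(); look("wrist",["fork3_hole","link1_block"],"w8.png")
im=cv2.imread("pics/w8.png");cv2.imwrite("pics/w8c.png",cv2.resize(im[0:300,150:400],None,fx=2,fy=2))
E
```

```text
t: 26.15
eef_pos: [0.597, 0.1635, 0.1656]
orientation: [[0.992, -0.126, 0.009], [-0.126, -0.992, 0.002], [0.009, -0.003, -1.0]]
ft_force: [1.1, -0.4, -0.1]
width: 0.643
grasp_force: 0.0
t 26.15 pos [0.597  0.1635 0.1656] yaw_y -97.23 q6 107.8 w 59.8 F [ 1.1 -0.4 -0.1] g 0.0
fork3_hole [277. 122.] 0.91 [0.6689 0.1524 0.065 ]
```

View pics/w8c.png

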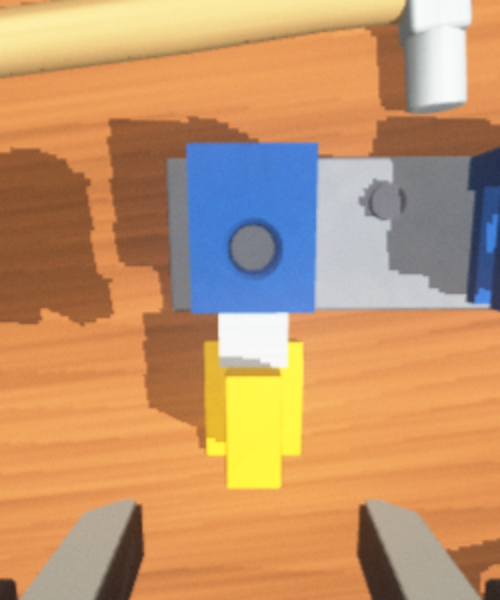

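Link A stands in fork 3 with the hole clear through. Now link B.

```bash
python3 -m creep '[[6,[-1.2,-2,0.7],9.6],[6,[-1.2,-2,0.7],9.6],[6,[-1.2,-2,0.7],9.6],[6,[-1.2,-2,0.7],9.6],[6,[-1.2,-2,0.7],9.6],[6,[-1.2,-2,0.5],9.6],[6,[-1.2,-2,0],9.6],[6,[-1.1,-2,0],9.6],[6,[-1.1,-2.1,0],9.6],[6,[-1.1,-2.1,0],9.6],[6,[-1.1,-2.1,0],9.6],[6,[0,0,0],0],[6,[0,0,0],0]]'
cat >> h.py <<'E'
def linkfit(im,c="wrist"):
    h=cv2.cvtColor(im,cv2.COLOR_RGB2HSV)
    for nm,m,z in(("white",(h[...,1]<50)&(h[...,2]>130),.048),("yellow",(h[...,0]>24)&(h[...,0]<33)&(h[...,1]>150)&(h[...,2]>235),.068)):
        m=m.astype(np.uint8);m[290:]=0
        n,l,s,cc=cv2.connectedComponentsWithStats(m)
        for i in range(1,n):
            if s[i,4]>500:
                box=m*0;box[l==i]=1
                cs,hi=cv2.findContours(box,cv2.RETR_CCOMP,cv2.CHAIN_APPROX_NONE)
                ho=[cv2.minEnclosingCircle(k) for k,q in zip(cs,hi[0]) if q[3]>=0 and len(k)>30]
                print(nm,s[i],np.round(cc[i],1),np.round(at(c,cc[i],z),4),[(np.round(o[0],1),np.round(at(c,o[0],z),4)) for o in ho])
E
python3 - <<'E'
from h import *
st(); o=look("wrist",["link1_block","link1_eye"],"w9.png")
linkfit(cv2.cvtColor(cv2.imread("pics/w9.png"),cv2.COLOR_BGR2RGB))
E
```

```text
t: 27.92
eef_pos: [0.4656, -0.0596, 0.1987]
orientation: [[-0.142, 0.99, -0.001], [0.99, 0.142, 0.001], [0.001, -0.001, -1.0]]
ft_force: [0.1, -0.0, 0.1]
width: 0.646
grasp_force: 0.0
t 27.93 pos [ 0.4656 -0.0596  0.1987] yaw_y 8.15 q6 -21.7 w 60.1 F [ 0.1 -0.   0.1] g 0.0
link1_block [243. 329.] 0.57 [ 0.4525 -0.2253  0.034 ]
link1_eye [236. 272.] 0.63 [ 0.4367 -0.1473  0.043 ]
white [ 488   30   56   55 1252] [520.2  57.1] [0.6636 0.1005 0.048 ] []
white [ 384   65  105  205 4012] [441.  168.1] [ 0.6224 -0.0055  0.048 ] []
white [ 254   96   48   78 2805] [276.9 132.6] [0.4592 0.0048 0.048 ] [(array([276.8, 120.8]), array([0.4575, 0.0153, 0.048 ]))]
white [179 251  38  39 577] [199.8 267.3] [ 0.3981 -0.1455  0.048 ] []
white [218 256  41  34 976] [239.1 272.9] [ 0.4404 -0.146   0.048 ] [(array([236.4, 273.6]), array([ 0.4376, -0.1472,  0.048 ]))]
yellow [ 254  164   43   65 1810] [272.  200.3] [ 0.4634 -0.0561  0.068 ] []
```

```bash
python3 -m creep '[[6,[0.2,0,-4],0],[6,[0,0,-5],0],[6,[0,0,-5],0],[6,[0,0,-2],0],[6,[0,0,-0.8],0],[0,[0,0,0],0],[0,[0,0,0],0],[0,[0,0,0],0],[0,[0,0,0],0],[0,[0,0,0],0],[0,[0,0,0],0],[0,[0,0,0],0]]' 45
```

```text
t: 29.58
eef_pos: [0.4681, -0.0604, 0.0323]
orientation: [[-0.145, 0.989, 0.0], [0.989, 0.145, -0.0], [-0.0, 0.0, -1.0]]
ft_force: [-4.2, 1.5, 6.2]
width: 0.257
grasp_force: 45.0
```

```bash
python3 -m creep '[[0,[0,0,3],0],[0,[0,0,4],0],[0,[0,0,3],0],[0,[0.5,1.1,0],-10.5],[0,[0.5,1.1,0],-10.5],[0,[0.5,1.1,0],-10.5],[0,[0.5,1.1,0],-10.5],[0,[0.6,1.1,0],-10.5],[0,[0.6,1.1,0],-10.5],[0,[0.6,1,0],-10.5],[0,[0.6,1.1,0],-10.5],[0,[0.5,1,0],-10.5],[0,[0.5,1,0],-10.5],[0,[0,0,0],0],[0,[0,0,0],0]]'
cat >> h.py <<'E'
def held(z0,fn,hole):
    """pre-insertion view: eye of the held link and holes; z0 = TCP z with the link on the bench"""
    st();t=monitor.read_state()["eef_pos"];im=snap("wrist",fn)
    z=t[2]-z0+.048
    g=cv2.cvtColor(im,cv2.COLOR_RGB2HSV);m=((g[...,1]<60)&(g[...,2]>110)).astype(np.uint8)
    cs,hi=cv2.findContours(m,cv2.RETR_CCOMP,cv2.CHAIN_APPROX_NONE)
    for k,q in zip(cs,hi[0]):
        if q[3]>=0 and len(k)>80:
            (u,v),r=cv2.minEnclosingCircle(k)
            if abs(u-275)<30: e=at("wrist",(u,v),z);print("eye px",(u,v),r,np.round(e,4),"off",np.round(e-t,4))
    for d in nets.mark_of(hole,"wrist"): print(hole,np.round(d["centre"],1),round(d["confidence"],2),np.round(at("wrist",d["centre"],.065),4))
E
python3 - <<'E'
from h import *
held(.0323,"w10.png","fork2_hole")
E
```

```text
t: 31.45
eef_pos: [0.5215, 0.0467, 0.1312]
orientation: [[0.994, -0.111, -0.001], [-0.111, -0.994, -0.0], [-0.001, 0.0, -1.0]]
ft_force: [0.5, 0.3, -3.8]
width: 0.256
grasp_force: 45.0
t 31.45 pos [0.5215 0.0467 0.1312] yaw_y -96.38 q6 95.9 w 23.8 F [ 0.5  0.3 -3.8] g 45.0
eye px (275.5, 123.0) 25.045059204101562 [0.5978 0.0382 0.1469] off [ 0.0764 -0.0085  0.0157]
fork2_hole [276.5  23. ] 0.58 [0.6569 0.0306 0.065 ]
```

```bash
python3 -m creep '[[0,[0,0,-4],-0.6],[0,[0,0,-3.5],0],[0,[0,0,-1.4],0],[0,[0,0,-0.7],0],[0,[0,0,0],0],[0,[0,0,0],0]]'; python3 -m creep '[[0,[1.5,-0.2,0],0],[0,[1.5,-0.2,0],0],[0,[1.5,-0.2,0],0],[0,[1.3,-0.1,0],0],[0,[0,0,0],0],[0,[0,0,0],0],[0,[0,0,0],0]]'
python3 - <<'E'
from h import *
st(); look("wrist",["fork2_hole"],"w11.png")
im=cv2.imread("pics/w11.png");cv2.imwrite("pics/w11c.png",cv2.resize(im[90:160,240:310],None,fx=5,fy=5))
E
```

```text
t: 32.3
eef_pos: [0.5231, 0.0469, 0.0371]
orientation: [[0.992, -0.126, 0.002], [-0.126, -0.992, -0.0], [0.002, -0.0, -1.0]]
ft_force: [0.4, 0.1, -2.1]
width: 0.255
grasp_force: 45.0
t: 33.17
eef_pos: [0.5793, 0.04, 0.0355]
orientation: [[0.992, -0.126, -0.001], [-0.126, -0.992, 0.0], [-0.001, 0.0, -1.0]]
ft_force: [0.3, -0.3, -3.5]
width: 0.252
grasp_force: 45.0
t 33.17 pos [0.5793 0.04   0.0355] yaw_y -97.23 q6 96.1 w 23.4 F [ 0.3 -0.3 -3.5] g 45.0
fork2_hole [279. 124.] 0.62 [0.6555 0.0293 0.065 ]
```

View pics/w11c.png

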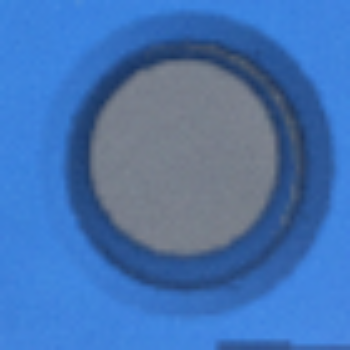

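The eye is concentric in the fork 2 hole (crop centre (185,165), with only a hairline of steel upper right). I set down, release and go to link C.

```bash
python3 -m creep '[[0,[0.04,-0.05,-0.15],0],[0,[0,0,-0.15],0],[0,[0,0,-0.05],0],[0,[0,0,0],0],[5,[0,0,0],0],[5,[0,0,0],0],[5,[0,0,0],0],[5,[0,0,0],0],[6,[0,0,1],0],[6,[0,0,3],0],[6,[0,0,5],0],[6,[0,0,4],0],[6,[0,0,0],0]]'
python3 - <<'E'
from h import *
st(); look("wrist",["fork2_hole","link1_block"],"w12.png")
E
python3 -m creep '[[6,[-1.1,-2.3,0.7],10],[6,[-1.1,-2.4,0.7],10],[6,[-1.1,-2.4,0.7],10],[6,[-1.2,-2.4,0.7],10],[6,[-1.2,-2.4,0.7],10],[6,[-1.2,-2.4,0.5],10],[6,[-1.2,-2.4,0],10],[6,[-1.1,-2.4,0],10],[6,[-1.1,-2.4,0],10],[6,[-1.1,-2.3,0],10],[6,[-1.1,-2.3,0],9.7],[6,[0,0,0],0],[6,[0,0,0],0]]'
python3 - <<'E'
from h import *
st(); im=snap("wrist","w13.png"); linkfit(im)
E
```

```text
t: 34.9
eef_pos: [0.5834, 0.0394, 0.1679]
orientation: [[0.992, -0.126, 0.009], [-0.126, -0.992, -0.0], [0.009, -0.001, -1.0]]
ft_force: [0.2, -0.8, -0.2]
width: 0.644
grasp_force: 0.0
t 34.9 pos [0.5834 0.0394 0.1679] yaw_y -97.23 q6 96.1 w 59.9 F [ 0.2 -0.8 -0.2] g 0.0
fork2_hole [276. 128.] 0.94 [0.6507 0.0297 0.065 ]
link1_block [543. 296.] 0.67 [ 0.4505 -0.2178  0.034 ]
t: 36.67
eef_pos: [0.455, -0.2209, 0.201]
orientation: [[-0.212, 0.977, -0.002], [0.977, 0.212, 0.001], [0.002, -0.001, -1.0]]
ft_force: [0.0, -0.6, 0.3]
width: 0.649
grasp_force: 0.0
t 36.67 pos [ 0.455  -0.2209  0.201 ] yaw_y 12.27 q6 -44.0 w 60.4 F [ 0.  -0.6  0.3] g 0.0
white [ 527    6   33   59 1025] [541.3  32.5] [ 0.6522 -0.0244  0.048 ] []
white [ 431   84   64   76 1410] [459.1 131.4] [ 0.6129 -0.1192  0.048 ] []
white [ 248   98   48   77 2767] [271.3 133.8] [ 0.4389 -0.1595  0.048 ] [(array([271. , 122.5]), array([ 0.4364, -0.1494,  0.048 ]))]
white [346 256  36  34 514] [361.5 278.3] [ 0.5667 -0.2878  0.048 ] []
yellow [ 250  165   43   65 1742] [267.7 201.3] [ 0.4486 -0.22    0.068 ] []
```

```bash
python3 -c "
import cv2
a=cv2.imread('pics/w12.png')[60:260,180:380];b=cv2.imread('pics/w13.png')[:300,100:500]
cv2.imwrite('pics/c13.png',cv2.hconcat([cv2.resize(a,(300,300)),b]))"
```

```text
(no output)
```

View pics/c13.png

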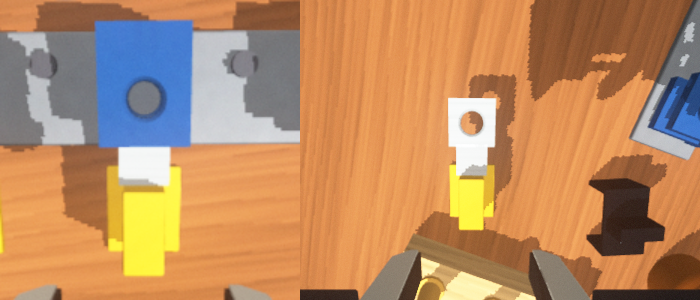

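Link B stands well in fork 2. Link C's eye is at crop (471,122), and it is aligned with the hand. I grasp it.

```bash
python3 -m creep '[[6,[-0.25,-0.1,-4],0],[6,[0,0,-5],0],[6,[0,0,-5],0],[6,[0,0,-2.2],0],[6,[0,0,-0.8],0],[0,[0,0,0],0],[0,[0,0,0],0],[0,[0,0,0],0],[0,[0,0,0],0],[0,[0,0,0],0],[0,[0,0,0],0],[0,[0,0,0],0]]' 45; python3 -c "
from h import *
st()"
```

```text
t: 38.22
eef_pos: [0.4529, -0.2231, 0.0329]
orientation: [[-0.216, 0.976, 0.0], [0.976, 0.216, -0.001], [-0.001, 0.0, -1.0]]
ft_force: [-3.2, -0.7, 6.2]
width: 0.253
grasp_force: 45.0
t 38.23 pos [ 0.4529 -0.2231  0.0329] yaw_y 12.45 q6 -44.5 w 23.5 F [-3.2 -0.7  6.2] g 45.0
```

```bash
python3 -m creep '[[0,[0,0,3],0],[0,[0,0,4],0],[0,[0,0,3],0],[0,[0.5,1.3,0],-10],[0,[0.5,1.3,0],-10],[0,[0.5,1.3,0],-10],[0,[0.5,1.3,0],-10],[0,[0.5,1.3,0],-10],[0,[0.5,1.3,0],-10],[0,[0.5,1.3,0],-10],[0,[0.5,1.4,0],-10],[0,[0.5,1.4,0],-10],[0,[0.4,1.4,0],-10],[0,[0.4,1.4,0],-9.6],[0,[0,0,0],0],[0,[0,0,0],0]]'
python3 - <<'E'
from h import *
held(.0329,"w14.png","fork1_hole")
E
```

```text
t: 40.22
eef_pos: [0.5054, -0.0758, 0.1317]
orientation: [[0.993, -0.12, -0.001], [-0.12, -0.993, -0.0], [-0.001, 0.0, -1.0]]
ft_force: [-0.8, 0.0, -3.2]
width: 0.258
grasp_force: 45.0
t 40.23 pos [ 0.5054 -0.0758  0.1317] yaw_y -96.9 q6 82.6 w 24.0 F [-0.8  0.  -3.2] g 45.0
eye px (275.0, 124.5) 25.005098342895508 [ 0.5811 -0.0848  0.1468] off [ 0.0756 -0.009   0.0151]
fork1_hole [276.8  22.6] 0.76 [ 0.641  -0.0935  0.065 ]
```

```bash
python3 -m creep '[[0,[0,0,-4],-0.2],[0,[0,0,-3.5],0],[0,[0,0,-1.4],0],[0,[0,0,-0.7],0],[0,[0,0,0],0],[0,[0,0,0],0]]'; python3 -m creep '[[0,[1.5,-0.2,0],0],[0,[1.5,-0.2,0],0],[0,[1.5,-0.2,0],0],[0,[1.4,-0.2,0],0],[0,[0,0,0],0],[0,[0,0,0],0],[0,[0,0,0],0]]'
python3 - <<'E'
from h import *
st(); look("wrist",["fork1_hole"],"w15.png")
im=cv2.imread("pics/w15.png");cv2.imwrite("pics/w15c.png",cv2.resize(im[90:160,240:310],None,fx=5,fy=5))
E
```

```text
t: 41.08
eef_pos: [0.507, -0.0759, 0.0376]
orientation: [[0.992, -0.128, 0.002], [-0.128, -0.992, -0.001], [0.002, 0.0, -1.0]]
ft_force: [0.3, -0.1, -3.7]
width: 0.257
grasp_force: 45.0
t: 41.95
eef_pos: [0.5644, -0.0835, 0.0363]
orientation: [[0.992, -0.128, -0.0], [-0.128, -0.992, -0.0], [-0.0, 0.0, -1.0]]
ft_force: [-1.4, 0.1, -4.2]
width: 0.255
grasp_force: 45.0
t 41.95 pos [ 0.5644 -0.0835  0.0363] yaw_y -97.34 q6 83.8 w 23.7 F [-1.4  0.1 -4.2] g 45.0
fork1_hole [277. 124.] 0.89 [ 0.6403 -0.0935  0.065 ]
```

View pics/w15c.png

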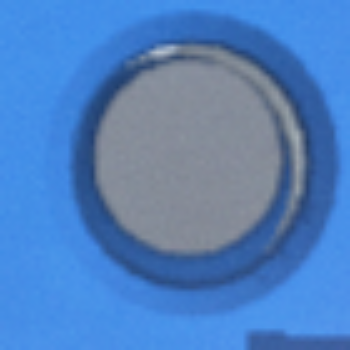

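The eye is nearly concentric in the fork 1 hole (steel shows thinly at the upper right, crop (290,130)). That used up my picture views, so from here I check by numbers only. I nudge, set down, release, and go to the rack.

```bash
python3 -m creep '[[0,[0.07,-0.05,-0.15],0],[0,[0,0,-0.15],0],[0,[0,0,-0.05],0],[0,[0,0,0],0],[5,[0,0,0],0],[5,[0,0,0],0],[5,[0,0,0],0],[5,[0,0,0],0],[5,[0,0,1],0],[5,[0,0,3],0],[5,[0,0,5],0],[5,[0,0,4],0],[5,[-2.9,-4.9,1.6],0],[5,[-2.9,-4.9,1.6],0],[5,[-2.9,-4.9,1.6],0],[5,[-2.9,-5,1.6],0],[5,[-2.9,-5,1.6],0],[5,[0,0,0],0],[5,[0,0,0],0]]'
python3 - <<'E'
from h import *
st(); o=look("wrist",["pin1_knob","rack_mid"],"w16.png")
im=cv2.imread("pics/w16.png");g=cv2.cvtColor(im,cv2.COLOR_BGR2HSV)
for p in o["pin1_knob"]: u,v=np.int32(proj("wrist",p));print(u,v,g[v,u])
look("top",["pin1_knob","rack_mid"])
E
```

```text
t: 44.42
eef_pos: [0.4206, -0.3308, 0.2429]
orientation: [[0.992, -0.129, 0.001], [-0.129, -0.992, 0.0], [0.001, -0.0, -1.0]]
ft_force: [-1.0, 0.4, -0.2]
width: 0.54
grasp_force: 0.0
t 44.42 pos [ 0.4206 -0.3308  0.2429] yaw_y -97.39 q6 53.7 w 50.2 F [-1.   0.4 -0.2] g 0.0
pin1_knob [266. 190.] 0.82 [ 0.4294 -0.3209  0.081 ]
rack_mid [268. 120.] 0.59 [ 0.4966 -0.3314  0.055 ]
265 189 [ 25 145 253]
rack_mid [378. 254.] 0.55 [ 0.4981 -0.333   0.055 ]
```

```bash
cat >> h.py <<'E'
def knobs(im,seeds,c="wrist"):
    g=cv2.cvtColor(im,cv2.COLOR_RGB2GRAY);h=cv2.cvtColor(im,cv2.COLOR_RGB2HSV);f=vision.get_calibration(c)
    for P in seeds:
        u,v=proj(c,[P[0],P[1],.101]);r=326.7*.011/(f["position"][2]-.101)
        x0,y0=int(u)-40,int(v)-40
        if min(x0,y0)<0: x0,y0=max(x0,0),max(y0,0)
        w=cv2.resize(g[y0:y0+80,x0:x0+80],None,fx=4,fy=4,interpolation=cv2.INTER_CUBIC)
        cc=cv2.HoughCircles(w,cv2.HOUGH_GRADIENT_ALT,1.5,10,param1=150,param2=.6,minRadius=int(3.2*r),maxRadius=int(6*r))
        print("exp",np.round([u,v],1),"r",round(r,1))
        if cc is not None:
            for a,b,rr in cc[0][:6]: p=(x0+(a+.5)/4-.5,y0+(b+.5)/4-.5);print("  ",np.round(p,1),"r",round(rr/4,1),"z.101",np.round(at(c,p,.101),4),"z.061",np.round(at(c,p,.061),4))
E
python3 - <<'E'
from h import *
im=cv2.cvtColor(cv2.imread("pics/w16.png"),cv2.COLOR_BGR2RGB)
knobs(im,[(.429,-.321),(.498,-.332),(.567,-.342)])
print(nets.mark_of("pin1_knob","wrist"),nets.find_in("pin1_knob","wrist"),nets.find_in("link1_block","top"))
E
```

```text
exp [265.2 194.6] r 11.7
exp [267.  119.5] r 11.7
   [268.  116.1] r 10.5 z.101 [ 0.5008 -0.3333  0.101 ] z.061 [ 0.5008 -0.3325  0.061 ]
exp [267.8  33.6] r 11.7
   [271.2  43.9] r 14.9 z.101 [ 0.5589 -0.3439  0.101 ] z.061 [ 0.5665 -0.3444  0.061 ]
   [271.6  33.8] r 11.5 z.101 [ 0.5665 -0.3452  0.101 ] z.061 [ 0.5751 -0.3459  0.061 ]
[{'centre': [265.8, 189.7], 'confidence': 0.82}, {'centre': [267.6, 118.3], 'confidence': 0.26}] [{'centre': [268.3, 188.3], 'confidence': 0.61}] [{'centre': [305.3, 229.0], 'confidence': 0.59}, {'centre': [217.0, 170.9], 'confidence': 0.42}, {'centre': [252.6, 202.8], 'confidence': 0.17}]
```

```bash
python3 -m creep '[[5,[4,-0.1,-2],0],[5,[4,-0.1,-2],0],[5,[0,0,0],0],[5,[0,0,-4],0],[5,[0,0,0],0],[5,[0,0,0],0]]'
python3 - <<'E'
from h import *
st(); im=snap("wrist","w17.png"); knobs(im,[(.499,-.333),(.566,-.345)])
for d in nets.mark_of("pin1_knob","wrist"): print(d,at("wrist",d["centre"],.081))
E
```

```text
t: 45.62
eef_pos: [0.5005, -0.3335, 0.1643]
orientation: [[0.992, -0.128, 0.001], [-0.128, -0.992, -0.001], [0.001, 0.001, -1.0]]
ft_force: [0.5, 0.9, 0.3]
width: 0.54
grasp_force: 0.0
t 45.62 pos [ 0.5005 -0.3335  0.1643] yaw_y -97.35 q6 58.8 w 50.2 F [0.5 0.9 0.3] g 0.0
exp [274.7 230.3] r 15.6
exp [279.5 137.1] r 15.6
   [279.1 131.1] r 16.8 z.101 [ 0.57   -0.3453  0.101 ] z.061 [ 0.5683 -0.3456  0.061 ]
{'centre': [276.3, 296.8], 'confidence': 0.62} [ 0.43156967 -0.32580326  0.081     ]
{'centre': [43.4, 169.5], 'confidence': 0.15} [ 0.56419154 -0.16225555  0.081     ]
```

```bash
python3 -m creep '[[5,[0,0,-4],0],[5,[0,0,-4],0],[5,[0,0,-1.8],0],[5,[0,0,0],0],[0,[0,0,0],0],[0,[0,0,0],0],[0,[0,0,0],0],[0,[0,0,0],0],[0,[0,0,0],0],[0,[0,0,0],0]]' 25
python3 -m creep '[[0,[0,0,3],0],[0,[0,0,3],0],[0,[0,0,4],0],[0,[0,0,3],0],[0,[0,0,0],0],[0,[0,0,0],0]]'
python3 - <<'E'
from h import *
st(); im=snap("wrist","w18.png")
for d in nets.mark_of("pin1_knob","wrist"): print(d)
E
```

```text
t: 46.98
eef_pos: [0.5012, -0.3341, 0.0659]
orientation: [[0.992, -0.128, 0.002], [-0.128, -0.992, -0.002], [0.002, 0.002, -1.0]]
ft_force: [-0.2, -3.6, 5.6]
width: 0.232
grasp_force: 25.0
t: 47.72
eef_pos: [0.4998, -0.3324, 0.1926]
orientation: [[0.992, -0.128, -0.002], [-0.128, -0.992, 0.002], [-0.002, -0.002, -1.0]]
ft_force: [0.4, 0.6, -2.3]
width: 0.228
grasp_force: 25.0
t 47.73 pos [ 0.4998 -0.3324  0.1926] yaw_y -97.33 q6 58.8 w 21.2 F [ 0.4  0.6 -2.3] g 25.0
{'centre': [277.8, 206.3], 'confidence': 0.53}
```

```bash
python3 - <<'E'
from h import *
t=monitor.read_state()["eef_pos"]
print("exp knob",proj("wrist",t+[0,0,.015]),"exp tip",proj("wrist",t+[0,0,.015-.078]),"collar",proj("wrist",t+[0,0,.015-.023]), at("wrist",(277.8,206.3),t[2]+.015)-t, at("wrist",(277.8,206.3),t[2]+.015-.078)-t)
im=cv2.imread("pics/w18.png");g=cv2.cvtColor(im,cv2.COLOR_BGR2HSV)
for v in range(170,300,6): print(v," ".join("%3d/%3d/%3d"%tuple(g[v,u]) for u in range(244,312,6)))
E
```

```text
exp knob [275.80514778 277.97701193] exp tip [275.72700315 227.67641042] collar [275.77571279 259.03012681] [ 0.03779046 -0.0058095   0.015     ] [ 0.01614643 -0.00359206 -0.063     ]
170  12/165/165  26/ 68/254  26/ 75/254  27/ 65/255  25/ 85/253  26/ 73/254  27/ 68/255  25/ 77/254  26/ 77/254  25/ 77/254  25/ 84/253  25/ 84/253
176  13/161/163  26/ 73/254  26/ 73/254  27/ 61/255  26/ 81/253  26/ 74/254  27/ 65/255  25/ 80/254  26/ 77/254  25/ 77/254  24/ 85/253  25/ 84/253
182  13/164/160  26/ 75/254  26/ 74/254  27/ 61/255  25/ 82/254  26/ 76/254  27/ 67/255  25/ 80/254  26/ 75/254  25/ 77/254  24/ 87/253  25/ 83/253
188  13/165/159  26/ 73/254  26/ 78/254  27/ 67/255  25/ 79/254  26/ 77/254  27/ 69/254  25/ 83/253  26/ 72/254  26/ 79/254  25/ 83/253  25/ 87/253
194  12/165/161  26/ 71/254  25/ 78/254  27/ 69/254  25/ 79/254  15/144/214  12/159/173  21/106/245  26/ 74/254  25/ 79/254  24/ 87/253  25/ 82/253
200  12/169/160  26/ 74/254  26/ 77/254  27/ 67/254  24/ 88/253  16/136/175  16/132/195  15/133/180  26/ 72/254  25/ 77/254  24/ 85/253  22/105/250
206  12/161/154  25/ 80/254 
[... 1639 characters left out ...]
  18/166/175  18/167/176  18/164/169  18/164/170  18/167/160  18/166/144   9/113/ 68  20/ 37/173  18/ 40/177
278  20/ 37/172   9/ 99/ 62  17/171/155  18/166/175  18/170/175  18/164/171  18/166/166  17/169/163  17/165/141  12/114/ 65  20/ 43/172  21/ 40/171
284  21/ 39/171  14/ 97/ 58  18/164/162  18/167/188  19/162/222  19/168/210  18/166/212  18/168/188  17/163/142  14/119/ 60  19/ 42/168  18/ 41/174
290  20/ 34/172  14/ 94/ 54  18/167/194  18/166/206  19/167/201  19/168/200  18/163/206  19/169/207  18/168/190  14/101/ 58  18/ 43/141  20/ 38/170
296  18/ 34/164  13/101/ 53  18/167/206  19/165/202  18/168/200  19/163/202  19/163/206  18/165/203  19/167/202  16/131/ 70  13/ 77/ 76  20/ 33/168
```

```bash
cat >> h.py <<'E'
def tip(fn):
    t=monitor.read_state()["eef_pos"];k=vision.get_calibration("wrist")
    im=snap("wrist",fn);g=cv2.cvtColor(im,cv2.COLOR_RGB2HSV)
    e=proj("wrist",t+[0,0,.015-.078]);print("exp",e)
    for v in range(int(e[1])-14,int(e[1])+16,2): print(v," ".join("%3d"%g[v,u,1] for u in range(int(e[0])-14,int(e[0])+16,2)))
E
python3 - <<'E'
from h import *
tip("w19.png")
E
```

```text
exp [275.60525255 227.71217395]
213  62  79  81  81  80  79  75  83  86 102 106  88  82  77  74
215  75  78  83  78  78  78  76  81  74  86  86  81  79  77  74
217  80  77  79  82  76  77  73  82  76  85  87  81  78  75  72
219  74  75  80  81  78  76  74  79  76  86  87  82  77  72  76
221  77  78  81  78  78  76  75  83  75  81  85  82  80  74  74
223  77  76  80  84  84  82  50  38  45  68  91  81  75  74  74
225  73  75  81  84  48  34  33  32  33  38  35  77  77  74  76
227  75  77  84  45  37  31  35  30  33  37  32  31  76  76  75
229  76  74  93  37  33  33  30  29  35  36  32  25  28  74  73
231  76  77  81  35  36  29  32  33  33  41  39  25  27  78  73
233  70  74  65  33  34  29  30  30  32  31  34  29  26  80  73
235  76  76  48  34  29  26  31  32  29  34  36  39  27  77  74
237  80  78  33  88 109 129 145 164 160 141 115  64  36  81  75
239  74 133 159 166 166 169 169 167 168 165 171 165 162 129  81
241 141 164 168 164 166 160 165 166 165 166 165 167 167 165 156
```

```bash
python3 -m creep '[[0,[2.9,4.8,0],0],[0,[2.9,4.8,0],0],[0,[2.8,4.8,0],0],[0,[2.8,4.8,0],0],[0,[2.8,4.7,0],0],[0,[0,0,0],0],[0,[0,0,0],0],[0,[0,0,-4],0],[0,[0,0,-0.8],0],[0,[0,0,0],0],[0,[0,0,0],0]]'
python3 - <<'E'
from h import *
st(); im=snap("wrist","w20.png")
t=monitor.read_state()["eef_pos"]
print("tip",proj("wrist",t+[0,0,-.063]),"hole",proj("wrist",(.641,-.0935,.065)))
g=cv2.cvtColor(im,cv2.COLOR_RGB2HSV)
for v in range(180,250,4): print(v," ".join("%3d/%3d"%(g[v,u,1],g[v,u,2]) for u in range(244,312,4)))
E
```

```text
t: 49.25
eef_pos: [0.6432, -0.0948, 0.1484]
orientation: [[0.992, -0.128, 0.002], [-0.128, -0.992, -0.0], [0.002, 0.0, -1.0]]
ft_force: [-0.7, -0.9, -0.8]
width: 0.233
grasp_force: 25.0
t 49.25 pos [ 0.6432 -0.0948  0.1484] yaw_y -97.38 q6 84.5 w 21.6 F [-0.7 -0.9 -0.8] g 25.0
tip [275.54687481 228.13410529] hole [274.37391805 222.79253534]
180 160/233 165/230 163/231 165/233 163/233 165/232 157/232 159/233 159/232 163/231 159/232 155/234 153/236 156/234 152/235 148/236   4/232
184 164/224 166/232 161/233 163/233 160/233 166/232 161/233 159/232 165/232 159/233 160/233 160/233 159/234 155/234 153/235 153/236   4/231
188 158/220 162/231 163/232 165/234 159/234 161/234 161/233 159/232 161/233 159/233 160/231 159/234 157/236 152/235 152/236 158/233   6/217
192 145/158 164/233 165/232 165/234 163/233 166/234 164/232 164/232 163/232 161/231 160/233 158/236 156/236 157/234 152/236 152/235   1/254
196 161/234 165/235 165/233 163/231 162/232 165/232 165/233 163/234 159/234 162/233 160/235 161/235 155/235 154/235 151/235 152/236   1/254
200 149/157 147/160 164/218 167/233 161/234 161/235 161/2
[... 1062 characters left out ...]

232  64/231 151/233 156/231 155/234 152/235 132/216   5/166   9/176  10/179  12/167   8/189 150/236 145/237 147/236 149/235 147/237   0/253
236  60/207 154/232 149/233 158/231 154/233  83/197   6/168  34/173  95/201   3/160   8/162 150/236 149/235 149/236 145/238 141/239   0/254
240  68/221 149/234 153/234 153/234 153/235 142/200 141/212 141/235 142/233 141/228 135/195  77/185 142/237 148/235 143/237 141/239   0/255
244 106/236 149/235 150/234  31/166 148/221 147/230 147/229 146/236 142/230 142/235 141/233 140/233 131/185 147/236 147/235 143/236   0/253
248 130/251 149/235 151/234 150/231 149/231 146/231 147/219 146/203 145/206 146/217 145/232 142/231 139/233  99/172 143/237 142/236   1/254
```

```bash
python3 -m creep '[[0,[-0.14,0.03,0],0],[0,[0,0,0],0],[0,[0,0,-1],0],[0,[0,0,-1],0],[0,[0,0,-1],0],[0,[0,0,0],0]]';python3 -m creep '[[0,[0,0,-1],0],[0,[0,0,-1],0],[0,[0,0,0],0]]'
```

```text
t: 50.05
eef_pos: [0.64, -0.0935, 0.1146]
orientation: [[0.992, -0.128, -0.003], [-0.128, -0.992, 0.001], [-0.003, -0.0, -1.0]]
ft_force: [-0.7, 0.4, -1.4]
width: 0.232
grasp_force: 25.0
t: 50.42
eef_pos: [0.6461, -0.0947, 0.103]
orientation: [[0.992, -0.128, 0.012], [-0.128, -0.992, -0.002], [0.012, 0.001, -1.0]]
ft_force: [0.9, -0.3, 21.8]
width: 0.23
grasp_force: 25.0
```

```bash
python3 -m creep '[[0,[0,0,1.5],0],[0,[0,0,2],0],[0,[0,0,3],0],[0,[-2.5,0,3],0],[0,[0,0,0],0],[0,[0,0,0],0]]'
python3 - <<'E'
from h import *
st(); im=snap("wrist","w21.png")
g=cv2.cvtColor(im,cv2.COLOR_RGB2HSV)
u0,v0=proj("wrist",(.641,-.0935,.065));print(u0,v0,"pin tip",proj("wrist",monitor.read_state()["eef_pos"]+[0,0,-.063]))
S={'b':lambda p:100<p[0]<130 and p[1]>100,'w':lambda p:p[1]<60 and p[2]>140,'y':lambda p:22<p[0]<34 and p[1]>140 and p[2]>150,'g':lambda p:p[1]<90 and p[2]<=140}
for v in range(int(v0)-30,int(v0)+70,2):
    print(v,"".join(next((k for k,f in S.items() if f(g[v,u])),'.') for u in range(int(u0)-44,int(u0)+46,2)))
for n in("link1_block","link1_eye"):
    for d in nets.mark_of(n,"wrist"): print(n,d,np.round(at("wrist",d["centre"],Z[n]),4))
E
```

```text
t: 51.18
eef_pos: [0.6159, -0.0937, 0.1913]
orientation: [[0.992, -0.128, -0.001], [-0.128, -0.992, 0.0], [-0.001, -0.0, -1.0]]
ft_force: [-0.4, -0.2, -2.9]
width: 0.231
grasp_force: 25.0
t 51.17 pos [ 0.6159 -0.0937  0.1913] yaw_y -97.34 q6 84.0 w 21.5 F [-0.4 -0.2 -2.9] g 25.0
271.77326111435826 178.69985662859355 pin tip [275.57344946 227.77511951]
148 gggggggggbbbbbbbbbbbbbbbbbbbbbbbbbbbbwwwww...
150 gggggggggbbbbbbbbbbbbbbbbbbbbbbbbbbbbwwwwww..
152 gggggggggbbbbbbbbbbbbbbbbbbbbbbbbbbbbwwwwww..
154 gggggggggbbbbbbbbbbbbbbbbbbbbbbbbbbbbwwwwww..
156 gggggggggbbbbbbbbbbbbbbbbbbbbbbbbbbbbwwwwww..
158 gggggggggbbbbbbbbbbbbbbbbbbbbbbbbbbbbwwwwwww.
160 gggggggggbbbbbbbbbbbbbbbbbbbbbbbbbbbbwwwwwww.
162 gggggggggbbbbbbbbbbbbbbbbbbbbbbbbbbbbwwwwwww.
164 gggggggggbbbbbbbbbbbbbbbbbbbbbbbbbbbbwwwwwww.
166 gggggggggbbbbbbbbbbbbbbbbbbbbbbbbbbbbwwwwwwww
168 gggggggggbbbbbbbbbbbb.ww.bbbbbbbbbbbbwwwwwwww
170 gggggggggbbbbbbbbbbbgwwwww.bbbbbbbbbbwwwwwwww
172 gggggggggbbbbbbbbbbggwwwwww.bbbbbbbbbwwwwwwww
174 gggggggggbbbbbbbbbbggwwwwwwwbbbbbbbbbwwwwwwww
176 gggggggggbbbbbbbbbbgggwwwwwwgbbbbbbbbwwwww
[... 1304 characters left out ...]
230 .....................ggggggg.................
232 ....................gggwggggw..............yy
234 ....................ggggggggw...........yyyyy
236 ...................gggggggggww.......yyyyyyyy
238 ...................ggggggggggw.......yyyyyyyy
240 ...................ggggwgggggw.......yyyyyyyy
242 ...................g........gg........yyyyyyy
244 ......................................yyyyyyy
246 ......................................yyyyyyy
link1_block {'centre': [314.6, 243.5], 'confidence': 0.97} [ 0.5604 -0.1283  0.034 ]
link1_block {'centre': [207.8, 37.0], 'confidence': 0.7} [ 0.7685 -0.0528  0.034 ]
link1_eye {'centre': [293.2, 176.0], 'confidence': 0.69} [ 0.6367 -0.1136  0.043 ]
```

Link C has been knocked aside: its tongue now runs off to the right of fork 1. I put this pin into fork 2 first, then repair link C.

```bash
python3 -m creep '[[0,[0.5,4.1,0],0],[0,[0.5,4.1,0],0],[0,[0.6,4.2,0],0],[0,[0,0,0],0],[0,[0,0,0],0]]'
cat >> h.py <<'E'
S={'b':lambda p:100<p[0]<130 and p[1]>100,'w':lambda p:p[1]<60 and p[2]>140,'y':lambda p:22<p[0]<34 and p[1]>140 and p[2]>150,'g':lambda p:p[1]<90 and p[2]<=140}
def chars(im,u0,v0,ru=44,rv=30,st=2):
    g=cv2.cvtColor(im,cv2.COLOR_RGB2HSV)
    for v in range(max(0,int(v0)-rv),min(420,int(v0)+rv),st):
        print(v,"".join(next((k for k,f in S.items() if f(g[v,u])),'.') for u in range(max(0,int(u0)-ru),min(560,int(u0)+ru),st)))
E
python3 - <<'E'
from h import *
st(); o=look("wrist",["fork2_hole","fork1_hole"],"w22.png"); im=cv2.cvtColor(cv2.imread("pics/w22.png"),cv2.COLOR_BGR2RGB)
t=monitor.read_state()["eef_pos"]; print("tip",proj("wrist",t+[0,0,-.063]))
u,v=proj("wrist",(.6565,.0305,.065)); print(u,v); chars(im,u,v,20,20,1)
E
```

```text
t: 51.95
eef_pos: [0.6318, 0.0301, 0.1906]
orientation: [[0.992, -0.127, -0.002], [-0.127, -0.992, -0.0], [-0.002, 0.001, -1.0]]
ft_force: [-0.3, 0.4, -1.3]
width: 0.227
grasp_force: 25.0
t 51.95 pos [0.6318 0.0301 0.1906] yaw_y -97.3 q6 95.4 w 21.1 F [-0.3  0.4 -1.3] g 25.0
fork2_hole [271. 181.] 0.62 [0.6552 0.0303 0.065 ]
fork1_hole [412. 179.] 0.73 [ 0.6408 -0.0965  0.065 ]
tip [275.5430638  227.85825315]
270.34558303306676 179.77965604865537
159 bbbbbbbbbbbbbbbbbbbbbbbbbbbbbbbbbbbbbbbb
160 bbbbbbbbbbbbbbbbbbbbbbbbbbbbbbbbbbbbbbbb
161 bbbbbbbbbbbbbbbbbbbbbbbbbbbbbbbbbbbbbbbb
162 bbbbbbbbbbbbbbbbbbbbbbbbbbbbbbbbbbbbbbbb
163 bbbbbbbbbbbbbbbbbbbbbbbbbbbbbbbbbbbbbbbb
164 bbbbbbbbbbbbbbbbbbbbbbbbbbbbbbbbbbbbbbbb
165 bbbbbbbbbbbbbbbbbbbbbbbbbbbbbbbbbbbbbbbb
166 bbbbbbbbbbbbbbbbbbbbbbbbbbbbbbbbbbbbbbbb
167 bbbbbbbbbbbbbbbbbbbbbbbbbbbbbbbbbbbbbbbb
168 bbbbbbbbbbbbbbbbbbbbbbbbbbbbbbbbbbbbbbbb
169 bbbbbbbbbbbbbbbbbbbbb....bbbbbbbbbbbbbbb
170 bbbbbbbbbbbbbbbbb.wwwgggggw.bbbbbbbbbbbb
171 bbbbbbbbbbbbbbbb.ggggggggggggbbbbbbbbbbb
172 bbbbbbbbbbbbbbb.wgggggggggggggbbbbbbbbbb
173 bbbbbbbbbbbbbb.
[... 450 characters left out ...]
gbbbbbbbbbbbbbbwgbbbbbbbb
184 bbbbbbbbbbbbbbwww.bbbbbbbbbbwwwgbbbbbbbb
185 bbbbbbbbbbbbbb.wwwww.bbbbbwwwwgbbbbbbbbb
186 bbbbbbbbbbbbbbb.wwwwwwwwwwwww.bbbbbbbbbb
187 bbbbbbbbbbbbbbbb..wwwwwwwwwwgbbbbbbbbbbb
188 bbbbbbbbbbbbbbbbbbg.wwwwwwgbbbbbbbbbbbbb
189 bbbbbbbbbbbbbbbbbbbbbbbbbbbbbbbbbbbbbbbb
190 bbbbbbbbbbbbbbbbbbbbbbbbbbbbbbbbbbbbbbbb
191 bbbbbbbbbbbbbbbbbbbbbbbbbbbbbbbbbbbbbbbb
192 bbbbbbbbbbbbbbbbbbbbbbbbbbbbbbbbbbbbbbbb
193 bbbbbbbbbbbbbbbbbbbbbbbbbbbbbbbbbbbbbbbb
194 bbbbbbbbbbbbbbbbbbbbbbbbbbbbbbbbbbbbbbbb
195 bbbbbbbbbbbbbbbbbbbbbbbbbbbbbbbbbbbbbbbb
196 bbbbbbbbbbbbbbbbbbbbbbbbbbbbbbbbbbbbbbbb
197 bbbbbbbbbbbbbbbbbbbbbbbbbbbbbbbbbbbbbbbb
198 bbbbbbbbbbbbbbbbbbbbbbbbbbbbbbbbbbbbbbbb
```

```bash
python3 - <<'E'
from h import *
h=at("wrist",(272.5,178.9),.065);t=monitor.read_state()["eef_pos"];print(h,"move",h-t+[.0009,.0006,0])
tip("w23.png")
E
```

```text
[0.65704773 0.02845625 0.065     ] move [ 2.59427214e-02 -2.57716339e-05 -1.26238824e-01]
exp [275.56334694 227.87668047]
213   2   2   2   1   2   2   2   2   2   1   2   2   2  98 170
215   2   2   2   2   1   1   1   2   1   1   2   1   2 130 173
217   3   2   1   2   2   1   1   1   1   2   2   2   2 131 172
219   2   2   2   2   1   2   1   2   2   1   1   2   1 132 175
221   1   2   2   2   2   2   1   2   3   1   2   2   2 132 172
223   4   0   4   3   2   4   2   2   2   1   1   1   2 129 176
225   4   3   3   1   1   1   4   4   5   5   2   2   2 132 175
227 159 157 153 156 157 153 156 148 156 155 135 143 136 169 176
229 181 183 187 185 148  37   7  10  19  45 142 188 173 175 173
231 189 186 184  80   7   8   8  15   8  11  10 126 175 177 177
233 186 187 150  10   7   7   5   8  12   9   7   8 148 177 178
235 180 181  82   7  13   8   8  10  13  14  12  11 109 177 176
237 176 179  13   9  12   8   8   7  10  12  18  10   8 174 178
239 177 172  13   9  10  10   5   5  10  12  16  20  11 174 179
241 181 160  11   7  26  65 106 117 130  94  27  11  11 165 178
```

```bash
python3 -m creep '[[0,[2.6,0,0],0],[0,[0,0,-3],0],[0,[0,0,-2],0],[0,[0,0,0],0],[0,[0,0,0],0]]'; python3 -m creep '[[0,[0,0,-1],0],[0,[0,0,-1],0],[0,[0,0,-1],0],[0,[0,0,0],0]]'
```

```text
t: 52.78
eef_pos: [0.6583, 0.03, 0.1425]
orientation: [[0.992, -0.128, 0.001], [-0.128, -0.992, -0.0], [0.001, -0.0, -1.0]]
ft_force: [0.6, -0.4, -1.2]
width: 0.232
grasp_force: 25.0
t: 53.28
eef_pos: [0.6575, 0.03, 0.1101]
orientation: [[0.992, -0.128, -0.002], [-0.128, -0.992, -0.0], [-0.002, 0.0, -1.0]]
ft_force: [1.5, -0.6, -1.8]
width: 0.236
grasp_force: 25.0
```

```bash
python3 -m creep '[[0,[0,0,-0.8],0],[0,[0,0,-0.8],0],[0,[0,0,0],0]]'; python3 -m creep '[[0,[0,0,-0.8],0],[0,[0,0,-0.7],0],[0,[0,0,0],0]]'
```

```text
t: 53.65
eef_pos: [0.6576, 0.0302, 0.0945]
orientation: [[0.992, -0.128, -0.001], [-0.128, -0.992, -0.0], [-0.001, 0.0, -1.0]]
ft_force: [-0.5, -1.0, -1.8]
width: 0.236
grasp_force: 25.0
t: 54.02
eef_pos: [0.6577, 0.0301, 0.0796]
orientation: [[0.992, -0.128, -0.001], [-0.128, -0.992, -0.0], [-0.001, 0.0, -1.0]]
ft_force: [0.2, -0.7, -1.8]
width: 0.232
grasp_force: 25.0
```

```bash
python3 -m creep '[[0,[0,0,-0.4],0],[0,[0,0,-0.4],0],[0,[0,0,0],0]]'; python3 -m creep '[[4,[0,0,0],0],[4,[0,0,0],0],[4,[0,0,0],0],[4,[0,0,2],0],[4,[0,0,4],0],[4,[0,0,4],0],[4,[-5,-1,3],0],[4,[0,0,0],0],[4,[0,0,0],0]]'
python3 - <<'E'
from h import *
st(); im=snap("wrist","w24.png"); 
knobs(im,[])
for d in nets.mark_of("pin1_knob","wrist"): print(d,np.round(at("wrist",d["centre"],.091),4))
print("exp seated",proj("wrist",(.657,.0285,.091)),"10mm up",proj("wrist",(.657,.0285,.101)))
# link C
o=look("wrist",["link1_block","link1_eye","fork1_hole"])
E
```

```text
t: 54.4
eef_pos: [0.6583, 0.0303, 0.0731]
orientation: [[0.992, -0.128, 0.0], [-0.128, -0.992, 0.0], [0.0, -0.0, -1.0]]
ft_force: [-2.0, -0.4, 3.1]
width: 0.23
grasp_force: 25.0
t: 55.52
eef_pos: [0.6087, 0.0202, 0.2041]
orientation: [[0.992, -0.128, 0.002], [-0.128, -0.992, 0.0], [0.002, -0.0, -1.0]]
ft_force: [-0.2, 0.4, -0.1]
width: 0.432
grasp_force: 0.0
t 55.52 pos [0.6087 0.0202 0.2041] yaw_y -97.35 q6 94.4 w 40.2 F [-0.2  0.4 -0.1] g 0.0
exp seated [258.4796141 156.2401238] 10mm up [257.89055491 157.69825119]
link1_block [420. 221.] 0.68 [ 0.5601 -0.1307  0.034 ]
link1_eye [408. 152.] 0.79 [ 0.6364 -0.1146  0.043 ]
link1_eye [328.  16.] 0.5 [ 0.765  -0.0463  0.043 ]
fork1_hole [392. 153.] 0.66 [ 0.6413 -0.0915  0.065 ]
```

```bash
python3 -m creep '[[5,[-1.5,-5,0],9.4],[5,[-1.5,-5,0],9.4],[5,[-1.6,-5,0],0],[5,[0,0,0],0],[5,[0,0,0],0]]'
python3 - <<'E'
from h import *
st(); im=snap("wrist","w25.png"); linkfit(im); chars(im,275,170,80,110,5)
E
```

```text
t: 56.45
eef_pos: [0.5623, -0.1295, 0.2023]
orientation: [[0.98, 0.198, -0.0], [0.198, -0.98, 0.001], [-0.0, -0.001, -1.0]]
ft_force: [0.6, -0.1, 0.1]
width: 0.54
grasp_force: 0.0
t 56.45 pos [ 0.5623 -0.1295  0.2023] yaw_y -78.58 q6 60.5 w 50.2 F [ 0.6 -0.1  0.1] g 0.0
white [ 252   82   53   93 1975] [283.  136.8] [ 0.6233 -0.1242  0.048 ] []
white [ 97  91  37  34 857] [115.3 107.8] [0.6181 0.0349 0.048 ] []
white [ 154   94   68   36 1131] [186.4 109.1] [ 0.6302 -0.0304  0.048 ] []
white [ 180  251   46   39 1016] [205.  272.4] [ 0.4663 -0.0709  0.048 ] []
white [ 325  251   46   39 1005] [345.  272.5] [ 0.4964 -0.2194  0.048 ] []
yellow [  7  77  29  63 832] [ 25.1 109.1] [0.6026 0.1033 0.068 ] []
yellow [127 117  28  58 732] [141.9 145.8] [5.913e-01 1.000e-04 6.800e-02] []
yellow [  80  123   35   54 1299] [ 97.1 148.2] [0.5811 0.0397 0.068 ] []
yellow [ 253  165   44   64 1709] [277.6 200.4] [ 0.5657 -0.1305  0.068 ] []
60 gggggggg.bbb....................
65 gggggggggbbbbb..................
70 gggggggggbbbbbbbb...............
75 ggggggggbbbbbbbbbbbb............
80 ggggggggbbbb
[... 760 characters left out ...]
5 ..............yyyyyyy.......gggg
190 ..............yyyyyyy........ggg
195 ..............yyyyyyy...........
200 ..............yyyyyyy...........
205 ............y.yyyyyyy...........
210 ............yyyyyyyy............
215 ..............yyyyyy............
220 ..............yyyyy.............
225 ..............yyyyy.............
230 ................................
235 ................................
240 ................................
245 ................................
250 ................................
255 ...wwww...................gwww..
260 .wwwww.....................wwwww
265 .wwwww.....................wwwww
270 wwwwwg.....................gwwww
275 wwwww.......................wwww
```

```bash
python3 - <<'E'
from h import *
im=cv2.cvtColor(cv2.imread("pics/w25.png"),cv2.COLOR_BGR2RGB);g=cv2.cvtColor(im,cv2.COLOR_RGB2HSV)
P=[]
for v in list(range(88,124,4)):
    u=max(k for k in range(270,330) if S['w'](g[v,k]));P.append(at("wrist",(u+.5,v),.048)[:2])
P=np.array(P);d=np.polyfit(P[:,0],P[:,1],1);print("tongue right edge yaw",np.degrees(np.arctan(d[0])),P[[0,-1]])
Y=[]
for v in range(182,226,4):
    k=[k for k in range(255,305) if S['y'](g[v,k]) and g[v,k,2]>245];Y.append((v,k[0],k[-1]))
print(Y); L=np.array([at("wrist",(k0-.5,v),.068)[:2] for v,k0,_ in Y]);print("block left edge yaw",np.degrees(np.arctan(np.polyfit(L[:,0],L[:,1],1)[0])))
v=88;
print([ (v,max(k for k in range(270,330) if S['w'](g[v,k])),min(k for k in range(240,330) if S['w'](g[v,k]))) for v in range(84,172,4)])
E
```

```text
tongue right edge yaw 3.0018842414259104 [[ 0.67013439 -0.13453758]
 [ 0.64159158 -0.13625419]]
[(182, 263, 296), (186, 263, 295), (190, 263, 295), (194, 263, 295), (198, 263, 295), (202, 263, 295), (206, 255, 295), (210, 255, 294), (214, 255, 294), (218, 262, 285), (222, 262, 285)]
block left edge yaw 3.074136015724801
[(84, 299, 293), (88, 304, 291), (92, 303, 290), (96, 302, 289), (100, 300, 253), (104, 299, 252), (108, 299, 252), (112, 299, 252), (116, 299, 253), (120, 299, 253), (124, 298, 280), (128, 299, 282), (132, 298, 277), (136, 298, 276), (140, 298, 274), (144, 298, 252), (148, 290, 260), (152, 290, 260), (156, 290, 260), (160, 290, 260), (164, 289, 260), (168, 289, 260)]
```

```bash
python3 - <<'E'
from h import *
im=cv2.cvtColor(cv2.imread("pics/w25.png"),cv2.COLOR_BGR2RGB);g=cv2.cvtColor(im,cv2.COLOR_RGB2HSV)
print([(v,tuple(int(x) for x in g[v,273])) for v in list(range(142,150))+list(range(172,184))+list(range(222,234))])
t=monitor.read_state()["eef_pos"]
f,r=at("wrist",(273.5,178),.068),at("wrist",(273.5,229),.068);print(f,r,(f+r)/2-t,np.linalg.norm(f-r)); b=at("wrist",(275.3,146),.048);print(b, b+.022*np.array([.98,.198,0]))
E
```

```text
[(142, (107, 69, 227)), (143, (108, 16, 246)), (144, (102, 5, 253)), (145, (102, 5, 251)), (146, (99, 7, 242)), (147, (90, 4, 242)), (148, (80, 3, 243)), (149, (80, 3, 244)), (172, (13, 13, 176)), (173, (14, 16, 176)), (174, (21, 82, 183)), (175, (20, 165, 189)), (176, (20, 189, 193)), (177, (20, 182, 189)), (178, (23, 195, 241)), (179, (27, 188, 254)), (180, (28, 184, 254)), (181, (28, 182, 254)), (182, (28, 187, 254)), (183, (28, 182, 255)), (222, (28, 192, 254)), (223, (28, 195, 254)), (224, (28, 195, 254)), (225, (28, 194, 254)), (226, (28, 194, 255)), (227, (28, 193, 254)), (228, (24, 189, 249)), (229, (16, 168, 232)), (230, (13, 167, 228)), (231, (14, 166, 227)), (232, (13, 167, 226)), (233, (13, 164, 228))]
[ 0.58604868 -0.12248673  0.068     ] [ 0.53677793 -0.13241834  0.068     ] [-0.00099522  0.00153444 -0.134347  ] 0.05026175453262877
[ 0.61338308 -0.11866376  0.048     ] [ 0.63494308 -0.11430776  0.048     ]
```

```bash
python3 - <<'E'
from h import *
im=cv2.cvtColor(cv2.imread("pics/w25.png"),cv2.COLOR_BGR2RGB);v=im.max(2)
m=((v<45)).astype(np.uint8);m[250:]=0;m[:,:300]=0
n,l,s,c=cv2.connectedComponentsWithStats(m)
t=monitor.read_state()["eef_pos"];R=monitor.read_state()["orientation"]
for i in range(1,n):
    if s[i,4]>80:
        ys,xs=np.nonzero(l==i)
        for z in(.0,.05):
            W=np.array([R.T@(at("wrist",(x,y),z)-t) for x,y in zip(xs[::7],ys[::7])]);print(s[i],z,"tool x",W[:,0].min(),W[:,0].max(),"y",W[:,1].min(),W[:,1].max())
E
```

```text
[ 452   14   87   83 5165] 0.0 tool x 0.10013562636358937 0.1772358422215833 y 0.1853667051473718 0.2688487049050739
[ 452   14   87   83 5165] 0.05 tool x 0.09739926427924048 0.16404496046251224 y 0.16017339125824046 0.23233552375954547
```

```bash
python3 - <<'E'
from h import *
im=cv2.cvtColor(cv2.imread("pics/w25.png"),cv2.COLOR_BGR2RGB)
chars(im,380,150,80,110,6)
v=cv2.cvtColor(im,cv2.COLOR_RGB2HSV)
print([tuple(int(x) for x in v[r,340]) for r in range(150,200,10)])
t=monitor.read_state()["eef_pos"];R=monitor.read_state()["orientation"]
for p in((325,150),(335,170),(345,190)):
    for z in(0,.05):print(p,z,np.round(R.T@(at("wrist",p,z)-t),3))
for d in nets.find_in("guard1_fin","wrist"): print(d)
E
```

```text
40 ...........................
46 ...........................
52 ...........................
58 ...........................
64 ...........................
70 ...........................
76 ...........................
82 ...........................
88 w..........................
94 w..........................
100 w..........................
106 ...........................
112 ...........................
118 ...........................
124 ...........................
130 ...........................
136 ...........................
142 ...........................
148 .....g.......ggggg.........
154 ......gg.....ggggg.........
160 ......g......ggggg.........
166 ......gg.....ggggg.........
172 ......gg.....ggggg.........
178 ......ggg...gggggg.........
184 .......ggg..gggggg.........
190 ......ggggg.ggg............
196 ............ggg............
202 ...........................
208 ...........................
214 ...........................
220 ...........................
226 ...........................
232 ...........................
238 ...........................
244 ...........................
250 ...........................
256 .....www...................
[(4, 56, 64), (4, 55, 65), (11, 73, 73), (8, 82, 78), (9, 86, 83)]
(325, 150) 0 [0.043 0.056 0.202]
(325, 150) 0.05 [0.048 0.048 0.152]
(335, 170) 0 [0.021 0.068 0.202]
(335, 170) 0.05 [0.029 0.059 0.152]
(345, 190) 0 [-0.002  0.081  0.202]
(345, 190) 0.05 [0.009 0.07  0.152]
{'centre': [364.9, 170.1], 'confidence': 0.85}
{'centre': [544.9, 113.0], 'confidence': 0.67}
```

```bash
python3 -m creep '[[4,[-0.1,0.1,-4],0],[4,[0,0,-5],0],[4,[0,0,-5],0],[4,[0,0,-2.1],0],[4,[0,0,-0.8],0],[0,[0,0,0],0],[0,[0,0,0],0],[0,[0,0,0],0],[0,[0,0,0],0],[0,[0,0,0],0]]' 45; python3 -c "
from h import *
st()"
```

```text
t: 57.8
eef_pos: [0.5624, -0.1288, 0.0353]
orientation: [[0.98, 0.199, 0.003], [0.199, -0.98, -0.0], [0.003, 0.001, -1.0]]
ft_force: [0.3, 2.6, 6.1]
width: 0.257
grasp_force: 44.8
t 57.8 pos [ 0.5624 -0.1288  0.0353] yaw_y -78.54 q6 60.5 w 23.9 F [0.3 2.6 6.1] g 44.8
```

```bash
python3 -m creep '[[0,[0,0,0.3],0],[0,[0,0,0],0],[0,[-1.2,-0.24,0],0],[0,[-1.2,-0.24,0],0],[0,[-1.2,-0.24,0],0],[0,[-1.2,-0.24,0],0],[0,[-1.2,-0.24,0],0],[0,[-1.0,-0.2,0],0],[0,[0,0,3],0],[0,[0,0,4],0],[0,[0,0,2.6],0],[0,[0.4,2.2,0],-9.4],[0,[0.4,2.2,0],-9.4],[0,[0.5,2.3,0],0],[0,[0,0,0],0],[0,[0,0,0],0]]'
python3 - <<'E'
from h import *
held(.0353,"w26.png","fork1_hole")
im=cv2.cvtColor(cv2.imread("pics/w26.png"),cv2.COLOR_BGR2RGB);chars(im,275,28,30,28,2)
E
```

```text
t: 59.8
eef_pos: [0.5039, -0.0762, 0.1326]
orientation: [[0.992, -0.127, -0.0], [-0.127, -0.992, -0.0], [0.0, 0.0, -1.0]]
ft_force: [0.3, -0.2, -3.7]
width: 0.252
grasp_force: 44.8
t 59.8 pos [ 0.5039 -0.0762  0.1326] yaw_y -97.31 q6 83.0 w 23.4 F [ 0.3 -0.2 -3.7] g 44.8
eye px (276.8800048828125, 127.9800033569336) 24.331451416015625 [ 0.5777 -0.0864  0.1453] off [ 0.0738 -0.0101  0.0127]
fork1_hole [273.   21.3] 0.82 [ 0.6405 -0.0925  0.065 ]
0 bbbbbbbbbbbbbbbbbbbbbbbbbbbbbb
2 bbbbbbbbbbbbbbbbbbbbbbbbbbbbbb
4 bbbbbbbbbbbbbbbbbbbbbbbbbbbbbb
6 bbbbbbbbbbbbbbbbbbbbbbbbbbbbbb
8 bbbbbbbbbbbbbbbbbbbbbbbbbbbbbb
10 bbbbbbbbbbbbbbbbbbbbbbbbbbbbbb
12 bbbbbbbbbbbbbbbbbbbbbbbbbbbbbb
14 bbbbbbbbbbbbbbbbbbbbbbbbbbbbbb
16 bbbbbbbbbbbbbbbbbbbbbbbbbbbbbb
18 bbbbbbbbbbbbbbbbbbbbbbbbbbbbbb
20 bbbbbbbbbbbbbbbbbbbbbbbbbbbbbb
22 bbbbbbbbbbbbbbggggbbbbbbbbbbbb
24 bbbbbbbbbbbbggggggggbbbbbbbbbb
26 bbbbbbbbbbbggggggggggbbbbbbbbb
28 bbbbbbbbbbggggggggggggbbbbbbbb
30 bbbbbbbbbbggggggggggggbbbbbbbb
32 bbbbbbbbbbggggggggggggbbbbbbbb
34 bbbbbbbbbbbggggggggggbbbbbbbbb
36 bbbbbbbbbbbb.gggggggbbbbbbbbbb
38 bbbbbbbbbbbbbbbb.bbbbbbbbbbbbb
40 bbbbbbbbbbbbbbbbbbbbbbbbbbbbbb
42 bbbbbbbbbbbbbbbbbbbbbbbbbbbbbb
44 bbbbbbbbbbbbbbbbbbbbbbbbbbbbbb
46 bbbbbbbbbbbbbbbbbbbbbbbbbbbbbb
48 bbbbbbbbbbbbbbbbbbbbbbbbbbbbbb
50 bbbbbbbbbbbbbbbbbbbbbbbbbbbbbb
52 bbbbbbbbbbbbbbbbbbbbbbbbbbbbbb
54 bbbbbbbbbbbbbbbbbbbbbbbbbbbbbb
```

```bash
python3 -m creep '[[0,[0,0,-4],0],[0,[0,0,-3.5],0],[0,[0,0,-1.4],0],[0,[0,0,-0.6],0],[0,[0,0,0],0],[0,[0,0,0],0]]'; python3 -m creep '[[0,[1.6,-0.2,0],0],[0,[1.6,-0.2,0],0],[0,[1.6,-0.2,0],0],[0,[1.4,-0.1,0],0],[0,[0,0,0],0],[0,[0,0,0],0],[0,[0,0,0],0]]'
python3 - <<'E'
from h import *
st(); o=look("wrist",["fork1_hole"],"w27.png");im=cv2.cvtColor(cv2.imread("pics/w27.png"),cv2.COLOR_BGR2RGB)
chars(im,276,125,30,30,1)
E
```

```text
t: 60.65
eef_pos: [0.5053, -0.0761, 0.0391]
orientation: [[0.992, -0.128, 0.002], [-0.128, -0.992, -0.001], [0.002, 0.0, -1.0]]
ft_force: [-0.1, -0.4, -4.5]
width: 0.255
grasp_force: 44.8
t: 61.52
eef_pos: [0.5656, -0.0827, 0.0377]
orientation: [[0.992, -0.128, -0.0], [-0.128, -0.992, 0.0], [-0.0, -0.0, -1.0]]
ft_force: [-0.1, -0.2, -3.7]
width: 0.255
grasp_force: 44.8
t 61.52 pos [ 0.5656 -0.0827  0.0377] yaw_y -97.34 q6 83.9 w 23.7 F [-0.1 -0.2 -3.7] g 44.8
fork1_hole [279. 130.] 0.57 [ 0.639  -0.0934  0.065 ]
95 bbbbbbbbbbbbbbbbbbbbbbbbbbbbbbbbbbbbbbbbbbbbbbbbbbbbbbbbbbbb
96 bbbbbbbbbbbbbbbbbbbbbbbbbbbbbbbbbbbbbbbbbbbbbbbbbbbbbbbbbbbb
97 bbbbbbbbbbbbbbbbbbbbbbbbbbbbbbbbbbbbbbbbbbbbbbbbbbbbbbbbbbbb
98 bbbbbbbbbbbbbbbbbbbbbbbbbbbbbbbbbbbbbbbbbbbbbbbbbbbbbbbbbbbb
99 bbbbbbbbbbbbbbbbbbbbbbbbbbbbbbbbbbbbbbbbbbbbbbbbbbbbbbbbbbbb
100 bbbbbbbbbbbbbbbbbbbbbbbbbbbbbbbbbbbbbbbbbbbbbbbbbbbbbbbbbbbb
101 bbbbbbbbbbbbbbbbbbbbbbbbbbbbbbbbbbbbbbbbbbbbbbbbbbbbbbbbbbbb
102 bbbbbbbbbbbbbbbbbbbbbbbbbbbbwwwwwwwwwwwgbbbbbbbbbbbbbbbbbbbb
103 bbbbbbbbbbbbbbbbbbbbbbbbb.wwwwwwwwwwwwwwwwgbbbbbbbbbbbbbbbbb
10
[... 2612 characters left out ...]
bbbbbbbbbbbbbbbbbbbbbbbbbbbbbbbbbbbbbbbbbbbbbbbbbb
145 bbbbbbbbbbbbbbbbbbbbbbbbbbbbbbbbbbbbbbbbbbbbbbbbbbbbbbbbbbbb
146 bbbbbbbbbbbbbbbbbbbbbbbbbbbbbbbbbbbbbbbbbbbbbbbbbbbbbbbbbbbb
147 bbbbbbbbbbbbbbbbbbbbbbbbbbbbbbbbbbbbbbbbbbbbbbbbbbbbbbbbbbbb
148 bbbbbbbbbbbbbbbbbbbbbbbbbbbbbbbbbbbbbbbbbbbbbbbbbbbbbbbbbbbb
149 bbbbbbbbbbbbbbbbbbbbbbbbbbbbbbbbbbbbbbbbbbbbbbbbbbbbbbbbbbbb
150 bbbbbbbbbbbbbbbbbbbbbbbbbbbbbbbbbbbbbbbbbbbbbbbbbbbbbbbbbbbb
151 bbbbbbbbbbbbbbbbbbbbbbbbbbbbbbbbbbbbbbbbbbbbbbbbbbbbbbbbbbbb
152 bbbbbbbbbbbbbbbbbbbbbbbbbbbbbbbbbbbbbbbbbbbbbbbbbbbbbbbbbbbb
153 bbbbbbbbbbbbbbbbbbbbbbbbbbbbbbbbbbbbbbbbbbbbbbbbbbbbbbbbbbbb
154 bbbbbbbbbbbbbbbbbbbbbbbbbbbbbbbbbbbbbbbbbbbbbbbbbbbbbbbbbbbb
```

```bash
python3 -m creep '[[0,[0.06,-0.18,0],0],[0,[0,0,-0.2],0],[0,[0,0,0],0],[0,[0,0,0],0]]'
python3 - <<'E'
from h import *
st(); im=snap("wrist","w28.png")
chars(im,278,125,30,26,2)
E
```

```text
t: 62.12
eef_pos: [0.5666, -0.0846, 0.0355]
orientation: [[0.992, -0.128, -0.0], [-0.128, -0.992, 0.0], [-0.0, -0.0, -1.0]]
ft_force: [0.3, -1.0, -2.8]
width: 0.254
grasp_force: 44.8
t 62.12 pos [ 0.5666 -0.0846  0.0355] yaw_y -97.34 q6 83.7 w 23.7 F [ 0.3 -1.  -2.8] g 44.8
99 bbbbbbbbbbbbbbbbbbbbbbbbbbbbbb
101 bbbbbbbbbbbbbbbbbbbbbbbbbbbbbb
103 bbbbbbbbbbbbbbbbbbbbbbbbbbbbbb
105 bbbbbbbbbbb.bbbbbbbbbbbbbbbbbb
107 bbbbbbbbb.ggwwwwwbbbbbbbbbbbbb
109 bbbbbbb.bgwwwwwwwww.bbbbbbbbbb
111 bbbbbb...wwwwwwwwwwwgbbbbbbbbb
113 bbbbb..gwwwwwwwwwwwwwgbbbbbbbb
115 bbbbbw.wwwwwwwwwwwwwwwbbbbbbbb
117 bbbbwbwwwwwwwwwwwwwwwwwbbbbbbb
119 bbbbw.wwwwwwwwwwwwwwwwwbbbbbbb
121 bbb.bwwwwwwwwwwwwwwwwwwgbbbbbb
123 bbb.bwwwwwwwwwwwwwwwwwwgbbbbbb
125 bbb.bwwwwwwwwwwwwwwwwwwgbbbbbb
127 bbbbbwwwwwwwwwwwwwwwwwwgbbbbbb
129 bbbbbwwwwwwwwwwwwwwwwwwgbbbbbb
131 bbbbbwwwwwwwwwwwwwwwwwwbbbbbbb
133 bbbgbbwwwwwwwwwwwwwwwwwbbbbbbb
135 bbbbbbwwwwwwwwwwwwwwww.bbbbbbb
137 bbbbbbbwwwwwwwwwwwwww.bbbbbbbb
139 bbbbbbb.wwwwwwwwwwwwwbbbbbbbbb
141 bbbbbbbbbwwwwwwwwwwwbbbbbbbbbb
143 bbbbbbbbbb.wwwwww..bbbbbbbbbbb
145 bbbbbbbbbbbbbbbbbbbbbbbbbbbbbb
147 bbbbbbbbbbbbbbbbbbbbbbbbbbbbbb
149 bbbbbbbbbbbbbbbbbbbbbbbbbbbbbb
```

```bash
python3 -m creep '[[0,[0,0,-0.05],0],[0,[0,0,0],0],[4,[0,0,0],0],[4,[0,0,0],0],[4,[0,0,0],0],[4,[0,0,0],0],[4,[0,0,1],0],[4,[0,0,3],0],[4,[0,0,5],0],[4,[0,0,4],0],[4,[0,0,0],0]]'
python3 - <<'E'
from h import *
st(); im=snap("wrist","w29.png")
u,v=proj("wrist",(.641,-.0935,.065));print(u,v);chars(im,u,v,20,18,1)
E
python3 -m creep '[[4,[0,-5.2,0],0],[4,[0,-5.2,0],0],[4,[0,-5.2,0],0],[4,[0.1,-5.2,0],0],[4,[0.1,-5.3,0],0],[4,[0,0,0],0],[4,[0,0,0],0]]'
python3 - <<'E'
from h import *
st(); im=snap("wrist","w30.png")
for d in nets.mark_of("pin1_knob","wrist"): print(d,at("wrist",d["centre"],.081))
knobs(im,[(.569,-.345),(.4315,-.322)])
E
```

```text
t: 63.55
eef_pos: [0.5697, -0.0853, 0.1708]
orientation: [[0.992, -0.128, 0.009], [-0.128, -0.992, -0.002], [0.009, 0.001, -1.0]]
ft_force: [0.0, -0.3, -0.2]
width: 0.428
grasp_force: 0.0
t 63.55 pos [ 0.5697 -0.0853  0.1708] yaw_y -97.34 q6 83.7 w 39.8 F [ 0.  -0.3 -0.2] g 0.0
274.38104854115755 125.10009187373099
107 bbbbbbbbbbbbbbbbbbbbbbbbbbbbbbbbbbbbbbbb
108 bbbbbbbbbbbbbbbbbbbbbbbbbbbbbbbbbbbbbbbb
109 bbbbbbbbbbbbbbbbbbbbbbbbbbbbbbbbbbbbbbbb
110 bbbbbbbbbbbbbbbbbbbbbbbbbbbbbbbbbbbbbbbb
111 bbbbbbbbbbbbbbbbbbbbbbbbbbbbbbbbbbbbbbbb
112 bbbbbbbbbbbbbbbbbbbbbbbbbbbbbbbbbbbbbbbb
113 bbbbbbbbbbbbbbbbbbbbbbbbbbbbbbbbbbbbbbbb
114 bbbbbbbbbbbbbbbbbbbbbbbbbbbbbbbbbbbbbbbb
115 bbbbbbbbbbbbbbbbbbbbbbbbbbbbbbbbbbbbbbbb
116 bbbbbbbbbbbbbbbbbgggggggg.bbbbbbbbbbbbbb
117 bbbbbbbbbbbbbbbgggggggggggggbbbbbbbbbbbb
118 bbbbbbbbbbbbbbgggggggggggggggbbbbbbbbbbb
119 bbbbbbbbbbbbbgggggggggggggggggbbbbbbbbbb
120 bbbbbbbbbbbbgggggggggggggggggggbbbbbbbbb
121 bbbbbbbbbbbbgggggggggggggggggggbbbbbbbbb
122 bbbbbbbbbbbgggggggggggggggggggg.bbbbbbbb
123 bbbbbbbbbbbgggggggggggggggggggggbbbbbbbb
124 bbbbbbbbbbgggg
[... 719 characters left out ...]
bbbbbbbbbbbbbbbbbbbbbbbbbbb
141 bbbbbbbbbbbbbbbbbbbbbbbbbbbbbbbbbbbbbbbb
142 bbbbbbbbbbbbbbbbbbbbbbbbbbbbbbbbbbbbbbbb
t: 64.47
eef_pos: [0.568, -0.3449, 0.1635]
orientation: [[0.992, -0.128, -0.002], [-0.128, -0.992, 0.002], [-0.002, -0.002, -1.0]]
ft_force: [0.2, 0.3, 0.2]
width: 0.431
grasp_force: 0.0
t 64.47 pos [ 0.568  -0.3449  0.1635] yaw_y -97.37 q6 61.7 w 40.1 F [0.2 0.3 0.2] g 0.0
{'centre': [273.3, 364.1], 'confidence': 0.92} [ 0.42955963 -0.32426277  0.081     ]
{'centre': [272.1, 282.9], 'confidence': 0.47} [ 0.51272913 -0.33398582  0.081     ]
exp [276.8 227.1] r 15.6
   [277.6 214.8] r 13.8 z.101 [ 0.5784 -0.3468  0.101 ] z.061 [ 0.5663 -0.3456  0.061 ]
exp [270.3 379.4] r 15.6
```

Link C is back with the hole clear and round. I grasp the far pin.

```bash
python3 -m creep '[[4,[0.1,-0.05,-4],0],[4,[0,0,-4],0],[4,[0,0,-1.7],0],[4,[0,0,0],0],[0,[0,0,0],0],[0,[0,0,0],0],[0,[0,0,0],0],[0,[0,0,0],0],[0,[0,0,0],0]]' 40
python3 -m creep '[[0,[0,0,3],0],[0,[0,0,3],0],[0,[0,0,4],0],[0,[0,0,3],0],[0,[0,0,0],0],[0,[0,0,0],0]]'
python3 -c "
from h import *
st();tip('w31.png')"
```

```text
t: 65.7
eef_pos: [0.5709, -0.347, 0.0702]
orientation: [[0.992, -0.128, 0.003], [-0.128, -0.992, -0.002], [0.003, 0.001, -1.0]]
ft_force: [0.1, -0.5, 6.6]
width: 0.227
grasp_force: 40.0
t: 66.45
eef_pos: [0.5691, -0.3457, 0.1964]
orientation: [[0.992, -0.128, -0.002], [-0.128, -0.992, 0.001], [-0.002, -0.001, -1.0]]
ft_force: [-0.2, -0.6, -2.0]
width: 0.231
grasp_force: 40.0
t 66.45 pos [ 0.5691 -0.3457  0.1964] yaw_y -97.34 q6 61.7 w 21.5 F [-0.2 -0.6 -2. ] g 40.0
exp [275.98522761 227.54994506]
213  57  61  71  70  68  67  68  68  67  67  69  60  64  68  68
215  57  66  72  72  69  67  65  60  57  60  61  60  59  69  66
217  56  66  72  71  68  66  66  60  55  63  63  62  61  70  69
219  58  63  70  68  69  67  67  57  54  60  64  64  63  68  69
221  57  65  74  68  67  64  66  58  58  60  64  65  73  70  69
223  55  66  72  70  66  65  71  74  74  62  64  65  69  67  67
225  61  65  72  69  81  50  37  39  44  52  77  65  74  67  66
227  59  63  70  81  42  35  36  37  44  43  42  61  71  66  70
229  62  74  86  38  40  40  34  37  39  45  40  33  74  67  70
231  61  77  85  44  40  36  35  35  40  45  37  35  47  69  68
233  63  78  63  40  39  35  35  38  43  42  36  34  30  69  70
235  62  76  55  38  41  36  34  35  37  41  41  35  27  69  70
237  64  76  46  86 113 130 147 162 157 139 121  68  28  70  66
239  71 133 157 164 163 169 163 164 166 165 167 165 158 127  69
241 137 162 166 165 164 160 162 163 161 159 161 164 168 166 146
```

```bash
python3 - <<'E'
from h import *
t=monitor.read_state()["eef_pos"];R=monitor.read_state()["orientation"]
def pr(x,z): return round(float(proj("wrist",t+R[:,0]*x+[0,0,z])[1]),1)
for kz in(.011,.015,.020):
    for dx in(0,-.002,-.004):
        print(kz,dx,"tip3",pr(dx+.003,kz-.078),"shank8",pr(dx+.008,kz-.070),"collar",pr(dx+.015,kz-.026),pr(dx+.015,kz-.020))
E
```

```text
0.011 0 tip3 222.2 shank8 219.1 collar 230.6 234.2
0.011 -0.002 tip3 224.7 shank8 221.7 collar 233.8 237.4
0.011 -0.004 tip3 227.2 shank8 224.3 collar 237.0 240.7
0.015 0 tip3 223.9 shank8 220.8 collar 232.9 236.7
0.015 -0.002 tip3 226.4 shank8 223.5 collar 236.2 240.0
0.015 -0.004 tip3 229.0 shank8 226.1 collar 239.4 243.3
0.02 0 tip3 226.1 shank8 223.0 collar 236.0 239.9
0.02 -0.002 tip3 228.7 shank8 225.7 collar 239.4 243.4
0.02 -0.004 tip3 231.3 shank8 228.4 collar 242.7 246.8
```

```bash
python3 -m creep '[[0,[1,5,0],0],[0,[1,5,0],0],[0,[1,5,0],0],[0,[1,5,0],0],[0,[0.9,5.2,0],0],[0,[0,0,0],0],[0,[0,0,0],0]]'
cat >> h.py <<'E'
def pinview(fn,hole,kz):
    """apparent hole centre from the blue ear's hole, and pin tip rows"""
    st();s=monitor.read_state();t=s["eef_pos"];R=s["orientation"]
    im=snap("wrist",fn);g=cv2.cvtColor(im,cv2.COLOR_RGB2HSV)
    u,v=proj("wrist",[*hole,.065]);m=((g[...,0]>100)&(g[...,0]<130)&(g[...,1]>100)&(g[...,2]>215)).astype(np.uint8)
    u,v=int(u),int(v);w=m[v-22:v+22,u-22:u+22]
    cs,hi=cv2.findContours(1-w,cv2.RETR_EXTERNAL,cv2.CHAIN_APPROX_NONE)
    k=max(cs,key=cv2.contourArea);(a,b),r=cv2.minEnclosingCircle(k);x,y,ww,hh=cv2.boundingRect(k)
    p=(u-22+x+(ww-1)/2,v-22+y+(hh-1)/2);print("hole box",p,ww,hh,np.round(at("wrist",p,.065),4))
    chars(im,u,v,20,16,1)
    cx=int(proj("wrist",t)[0]);tt=[]
    for q in range(205,250): print(q,int(g[q,cx,1]),int(g[q,cx,2]),end="; ")
E
python3 -c "
from h import *
pinview('w32.png',(.6408,-.0938),.011)"
```

```text
t: 67.38
eef_pos: [0.6179, -0.094, 0.1963]
orientation: [[0.992, -0.127, -0.003], [-0.127, -0.992, 0.0], [-0.003, 0.0, -1.0]]
ft_force: [-0.1, -0.4, -1.2]
width: 0.229
grasp_force: 40.0
t 67.38 pos [ 0.6179 -0.094   0.1963] yaw_y -97.29 q6 84.0 w 21.3 F [-0.1 -0.4 -1.2] g 40.0
hole box (270.5, 179.5) 44 44 [ 0.6415 -0.0933  0.065 ]
164 bbbbbbbbbbbbbbbbbbbbbbbbbbbbbbbbbbbbbbbb
165 bbbbbbbbbbbbbbbbbbbbbbbbbbbbbbbbbbbbbbbb
166 bbbbbbbbbbbbbbbbbbbbbbbbbbbbbbbbbbbbbbbb
167 bbbbbbbbbbbbbbbbbbbbbbbbbbbbbbbbbbbbbbbb
168 bbbbbbbbbbbbbbbbbbbbbbbbbbbbbbbbbbbbbbbb
169 bbbbbbbbbbbbbbbbbbbbggg.gbbbbbbbbbbbbbbb
170 bbbbbbbbbbbbbbbbbggggggggggbbbbbbbbbbbbb
171 bbbbbbbbbbbbbbb.ggggggggggggbbbbbbbbbbbb
172 bbbbbbbbbbbbbb.gggggggggggggggbbbbbbbbbb
173 bbbbbbbbbbbbb.gggggggggggggggg.bbbbbbbbb
174 bbbbbbbbbbbbbggggggggggggggggggbbbbbbbbb
175 bbbbbbbbbbbbbgggggggggggggggggg.bbbbbbbb
176 bbbbbbbbbbbbbggggggggggggggggggbbbbbbbbb
177 bbbbbbbbbbbbbbgggggggggggggggg.bbbbbbbbb
178 bbbbbbbbbbb..bggggggggggggggggbbbbbbbbbb
179 bbbbbbbbbbb.gbbggggggggggggggbbbbbbbbbbb
180 bbbbbbbbbbb.gbbb.gggggggggggbbbbbbbbbbbb
1
[... 499 characters left out ...]
bbbbbbbbbbbbbbbbbbbbbbbbbbbbbbbbbbbbbbb
193 bbbbbbbbbbbbbbbbbbbbbbbbbbbbbbbbbbbbbbbb
194 bbbbbbbbbbbbbbbbbbbbbbbbbbbbbbbbbbbbbbbb
195 bbbbbbbbbbbbbbbbbbbbbbbbbbbbbbbbbbbbbbbb
205 159 202; 206 54 228; 207 7 239; 208 4 240; 209 4 239; 210 3 240; 211 3 241; 212 4 241; 213 3 241; 214 3 241; 215 2 241; 216 2 240; 217 3 241; 218 2 241; 219 3 242; 220 4 242; 221 3 237; 222 3 239; 223 3 192; 224 9 141; 225 5 141; 226 4 137; 227 9 137; 228 7 138; 229 9 139; 230 6 138; 231 9 136; 232 9 142; 233 13 140; 234 6 139; 235 4 138; 236 87 153; 237 151 162; 238 161 165; 239 164 187; 240 163 203; 241 165 201; 242 165 198; 243 164 196; 244 168 197; 245 165 198; 246 163 183; 247 161 170; 248 162 167; 249 167 163;
```

```bash
python3 -m creep '[[0,[2.45,0.04,0],0],[0,[0,0,-3],0],[0,[0,0,-2],0],[0,[0,0,0],0],[0,[0,0,0],0]]'; python3 -m creep '[[0,[0,0,-1],0],[0,[0,0,-1],0],[0,[0,0,-1],0],[0,[0,0,0],0]]'; python3 -m creep '[[0,[0,0,-0.8],0],[0,[0,0,0],0]]'
```

```text
t: 68.05
eef_pos: [0.6433, -0.0942, 0.1488]
orientation: [[0.992, -0.128, 0.0], [-0.128, -0.992, -0.0], [0.0, 0.0, -1.0]]
ft_force: [-0.1, 0.0, -1.2]
width: 0.231
grasp_force: 40.0
t: 68.55
eef_pos: [0.6423, -0.0934, 0.1164]
orientation: [[0.992, -0.128, -0.002], [-0.128, -0.992, 0.0], [-0.002, -0.0, -1.0]]
ft_force: [-0.1, 0.7, -0.8]
width: 0.235
grasp_force: 40.0
t: 68.8
eef_pos: [0.6428, -0.0936, 0.1093]
orientation: [[0.992, -0.128, -0.001], [-0.128, -0.992, 0.0], [-0.001, -0.0, -1.0]]
ft_force: [1.0, 0.6, -1.3]
width: 0.232
grasp_force: 40.0
```

Free so far (tip about 42 mm high, inside the eye). I continue.

```bash
python3 -m creep '[[0,[0,0,-0.7],0],[0,[0,0,-0.7],0],[0,[0,0,0],0]]'; python3 -m creep '[[0,[0,0,-0.7],0],[0,[0,0,-0.5],0],[0,[0,0,0],0]]'; python3 -m creep '[[0,[0,0,-0.4],0],[0,[0,0,0],0]]'
```

```text
t: 69.18
eef_pos: [0.6425, -0.0935, 0.095]
orientation: [[0.992, -0.128, -0.002], [-0.128, -0.992, 0.0], [-0.002, -0.0, -1.0]]
ft_force: [-0.0, 0.1, -1.1]
width: 0.229
grasp_force: 40.0
t: 69.55
eef_pos: [0.6427, -0.0936, 0.0833]
orientation: [[0.992, -0.128, -0.001], [-0.128, -0.992, 0.0], [-0.001, -0.0, -1.0]]
ft_force: [-0.7, -0.5, -2.3]
width: 0.229
grasp_force: 40.0
t: 69.8
eef_pos: [0.6434, -0.0937, 0.0803]
orientation: [[0.992, -0.128, 0.0], [-0.128, -0.992, -0.0], [0.0, 0.0, -1.0]]
ft_force: [0.8, -0.5, -0.3]
width: 0.233
grasp_force: 40.0
```

```bash
python3 -m creep '[[0,[0,0,-0.2],0],[0,[0,0,0],0],[4,[0,0,0],0],[4,[0,0,0],0],[4,[0,0,0],0],[4,[0,0,2],0],[4,[0,0,4],0],[4,[0,0,4],0],[4,[-5,0,0],0],[4,[0,0,0],0]]'
python3 - <<'E'
from h import *
st(); o=look("wrist",["link1_block","link1_eye"],"w33.png")
for d in nets.mark_of("pin1_knob","wrist"): print(d,np.round(at("wrist",d["centre"],.091),4))
print(proj("wrist",(.642,-.0938,.091)),proj("wrist",(.657,.0285,.091)))
E
python3 -m creep '[[4,[-3.2,-4.4,0],0],[4,[-3.2,-4.4,0],0],[4,[-3.2,-4.4,0],0],[4,[-3.2,-4.8,0],0],[4,[-3.2,-4.8,0],0],[4,[0,0,0],0],[4,[0,0,0],0]]'
python3 - <<'E'
from h import *
st(); im=snap("wrist","w34.png")
for d in nets.mark_of("pin1_knob","wrist"): print(d,at("wrist",d["centre"],.081))
knobs(im,[(.4315,-.322)])
E
```

```text
t: 71.05
eef_pos: [0.5903, -0.0934, 0.1783]
orientation: [[0.992, -0.128, -0.002], [-0.128, -0.992, 0.0], [-0.002, -0.0, -1.0]]
ft_force: [0.5, 0.5, -0.9]
width: 0.431
grasp_force: 0.0
t 71.05 pos [ 0.5903 -0.0934  0.1783] yaw_y -97.35 q6 83.5 w 40.1 F [ 0.5  0.5 -0.9] g 0.0
link1_block [270. 224.] 0.79 [ 0.5703 -0.085   0.034 ]
link1_eye [ 21. 226.] 0.52 [0.6028 0.1564 0.043 ]
[267.5512396  160.04221966] [109.0420079  161.05608094]
t: 72.12
eef_pos: [0.434, -0.3219, 0.1785]
orientation: [[0.992, -0.129, 0.001], [-0.129, -0.992, 0.0], [0.001, -0.0, -1.0]]
ft_force: [-0.1, 1.2, -1.4]
width: 0.43
grasp_force: 0.0
t 72.12 pos [ 0.434  -0.3219  0.1785] yaw_y -97.39 q6 55.4 w 40.0 F [-0.1  1.2 -1.4] g 0.0
{'centre': [279.5, 218.9], 'confidence': 0.56} [ 0.43015553 -0.32379059  0.081     ]
exp [277.4 225.2] r 14.7
   [280.5 227.8] r 14.1 z.101 [ 0.4291 -0.3242  0.101 ] z.061 [ 0.4153 -0.3231  0.061 ]
```

```bash
python3 -m creep '[[4,[-0.35,-0.1,-4],0],[4,[0,0,-4],0],[4,[0,0,-3.1],0],[4,[0,0,0],0],[0,[0,0,0],0],[0,[0,0,0],0],[0,[0,0,0],0],[0,[0,0,0],0],[0,[0,0,0],0]]' 40
python3 -m creep '[[0,[0,0,3],0],[0,[0,0,3],0],[0,[0,0,4],0],[0,[0,0,3],0],[0,[0,0,0],0],[0,[0,0,0],0]]'
python3 -c "
from h import *
st();tip('w35.png')"
```

```text
t: 73.35
eef_pos: [0.431, -0.3237, 0.0692]
orientation: [[0.992, -0.128, 0.003], [-0.128, -0.992, -0.002], [0.003, 0.002, -1.0]]
ft_force: [0.6, -0.4, 6.6]
width: 0.229
grasp_force: 40.0
t: 74.1
eef_pos: [0.4292, -0.3223, 0.1958]
orientation: [[0.992, -0.128, -0.001], [-0.128, -0.992, 0.001], [-0.001, -0.001, -1.0]]
ft_force: [0.2, -0.3, -1.8]
width: 0.233
grasp_force: 40.0
t 74.1 pos [ 0.4292 -0.3223  0.1958] yaw_y -97.34 q6 55.0 w 21.6 F [ 0.2 -0.3 -1.8] g 40.0
exp [276.00521745 227.5986656 ]
213  75  82  85  96  96  94  94  92  93  83  74  75  78  78  81
215  72  81  84  95  93  92  90  91  90  82  78  74  77  77  80
217  71  77  85  97  93  91  91  94  91  89  74  76  77  76  79
219  74  81  81  97  92  92  91  93  95  86  77  74  79  79  80
221  75  83  87  98  91  92  95  94  92  84  77  72  77  76  82
223  72  80  87  98  67  31  36  34  40  60  81  72  83  80  83
225  72  84  88  51  39  39  31  33  39  40  35  84  81  80  82
227  76  81  81  41  36  30  31  34  37  40  34  29  78  80  83
229  74  88  48  41  35  32  31  37  36  37  28  28  83  78  84
231  74  96  34  38  33  30  33  31  32  36  35  29  70  80  83
233  71  97  39  36  33  31  28  44  35  34  41  28  68  78  85
235  74  95  87 122 135 148 166 164 162 140 111  62  52  80  88
237 101 146 162 166 165 170 165 164 165 170 168 169 159 115  87
239 165 168 167 166 169 165 166 168 169 171 166 165 162 163 131
241 167 168 172 165 167 165 168 168 166 168 168 164 168 168 169
```

```bash
python3 -m creep '[[0,[2.4,5.3,0],0],[0,[2.4,5.3,0],0],[0,[2.4,5.3,0],0],[0,[2.4,5.3,0],0],[0,[2.4,5.3,0],0],[0,[2.4,5.3,0],0],[0,[2.4,5.3,0],0],[0,[2.5,5.3,0],0],[0,[2.5,5.2,0],0],[0,[0,0,0],0],[0,[0,0,0],0]]'
python3 -c "
from h import *
pinview('w36.png',(.672,.1535),.0118)"
```

```text
t: 75.53
eef_pos: [0.6467, 0.1531, 0.1948]
orientation: [[0.992, -0.127, -0.003], [-0.127, -0.992, -0.001], [-0.003, 0.001, -1.0]]
ft_force: [0.8, -0.4, -1.8]
width: 0.229
grasp_force: 40.0
t 75.53 pos [0.6467 0.1531 0.1948] yaw_y -97.3 q6 106.2 w 21.3 F [ 0.8 -0.4 -1.8] g 40.0
hole box (266.0, 179.0) 37 29 [0.6716 0.1578 0.065 ]
161 bbbbbbbbbbbbbbbbbbbbbbbbbbbbbbbbbbbbbbbb
162 bbbbbbbbbbbbbbbbbbbbbbbbbbbbbbbbbbbbbbbb
163 bbbbbbbbbbbbbbbbbbbbbbbbbbbbbbbbbbbbbbbb
164 bbbbbbbbbbbbbbbbbbbbbbbbbbbbbbbbbbbbbbbb
165 bbbbbbbbbbbbbbbbbbbbbbbbbbbbbbbbbbbbbbbb
166 bbbbbbbbbbbbbbbbbbbbbbbbbbbbbbbbbbbbbbbb
167 bbbbbbbbbbbbbbbbbbbbbbbbbbbbbbbbbbbbbbbb
168 bbbbbbbbbbbbbbbbbbbb...bbbbbbbbbbbbbbbbb
169 bbbbbbbbbbbbbbbb.wwwwwgww.bbbbbbbbbbbbbb
170 bbbbbbbbbbbbbbb.wgggggwggwg.bbbbbbbbbbbb
171 bbbbbbbbbbbbbb.wwggggggggggggbbbbbbbbbbb
172 bbbbbbbbbbbbbwggggggggggggwgg.bbbbbbbbbb
173 bbbbbbbbbbbb.wgggggggggggggggg.bbbbbbbbb
174 bbbbbbbbbbbbgggggggggggggggggggbbbbbbbbb
175 bbbbbbbbbbbbbggggggggggggggggggbbbbbbbbb
176 bbbbbbbbbbbbbgggggggggggggggggbbbbbbbbbb
177 bbbbbbbbbbbbbbggggggggggggggggbbbbbbbbbb
178
[... 504 characters left out ...]
bbbbbbbbbbbbbbbbbbbbbbbbbbbbbbbb
190 bbbbbbbbbbbbbbbbbbbbbbbbbbbbbbbbbbbbbbbb
191 bbbbbbbbbbbbbbbbbbbbbbbbbbbbbbbbbbbbbbbb
192 bbbbbbbbbbbbbbbbbbbbbbbbbbbbbbbbbbbbbbbb
205 124 230; 206 10 245; 207 2 249; 208 3 248; 209 2 248; 210 1 249; 211 1 249; 212 1 249; 213 2 250; 214 1 249; 215 1 249; 216 3 249; 217 2 249; 218 1 249; 219 1 249; 220 2 248; 221 3 231; 222 3 177; 223 5 157; 224 3 154; 225 5 154; 226 10 158; 227 7 155; 228 8 155; 229 8 159; 230 13 157; 231 7 156; 232 10 159; 233 7 155; 234 105 180; 235 153 188; 236 157 182; 237 156 216; 238 160 226; 239 160 223; 240 157 221; 241 164 218; 242 159 221; 243 157 222; 244 157 206; 245 161 187; 246 161 184; 247 165 182; 248 156 186; 249 162 184;
```

```bash
python3 - <<'E'
from h import *
u,v=proj("wrist",(.672,.1535,.065));u0=int(u)-20;print(u,v,u0,at("wrist",(u0+21.2,177.8),.065))
E
```

```text
270.6130705640381 177.95522942600746 250 [0.67207364 0.15294624 0.065     ]
```

```bash
python3 -m creep '[[0,[2.5,-0.05,0],0],[0,[0,0,-3],0],[0,[0,0,-2],0],[0,[0,0,0],0],[0,[0,0,0],0]]'; python3 -m creep '[[0,[0,0,-1],0],[0,[0,0,-1],0],[0,[0,0,-1],0],[0,[0,0,0],0]]'; python3 -m creep '[[0,[0,0,-0.8],0],[0,[0,0,0],0]]'
```

```text
t: 76.2
eef_pos: [0.6729, 0.1525, 0.1481]
orientation: [[0.992, -0.128, 0.001], [-0.128, -0.992, 0.0], [0.001, -0.0, -1.0]]
ft_force: [0.5, -0.1, -1.0]
width: 0.233
grasp_force: 40.0
t: 76.7
eef_pos: [0.6716, 0.1527, 0.1152]
orientation: [[0.992, -0.128, -0.003], [-0.128, -0.992, -0.0], [-0.003, 0.001, -1.0]]
ft_force: [0.6, 0.1, -1.0]
width: 0.23
grasp_force: 40.0
t: 76.95
eef_pos: [0.6723, 0.1527, 0.1083]
orientation: [[0.992, -0.128, -0.001], [-0.128, -0.992, -0.0], [-0.001, 0.0, -1.0]]
ft_force: [-0.6, -0.7, -1.1]
width: 0.228
grasp_force: 40.0
```

```bash
python3 -m creep '[[0,[0,0,-0.7],0],[0,[0,0,-0.7],0],[0,[0,0,0],0]]'; python3 -m creep '[[0,[0,0,-0.7],0],[0,[0,0,-0.4],0],[0,[0,0,0],0]]'; python3 -m creep '[[0,[0,0,-0.4],0],[0,[0,0,0],0]]'
```

```text
t: 77.32
eef_pos: [0.672, 0.1527, 0.0939]
orientation: [[0.992, -0.128, -0.002], [-0.128, -0.992, -0.0], [-0.002, 0.001, -1.0]]
ft_force: [-0.3, -1.0, -1.6]
width: 0.231
grasp_force: 40.0
t: 77.7
eef_pos: [0.6723, 0.1527, 0.0834]
orientation: [[0.992, -0.128, -0.001], [-0.128, -0.992, -0.0], [-0.001, 0.0, -1.0]]
ft_force: [-0.9, -0.5, -0.9]
width: 0.228
grasp_force: 40.0
t: 77.95
eef_pos: [0.6725, 0.1528, 0.0797]
orientation: [[0.992, -0.128, -0.001], [-0.128, -0.992, -0.0], [-0.001, 0.0, -1.0]]
ft_force: [0.2, 0.2, -1.9]
width: 0.228
grasp_force: 40.0
```

```bash
python3 -m creep '[[0,[0,0,-0.2],0],[0,[0,0,0],0],[4,[0,0,0],0],[4,[0,0,0],0],[4,[0,0,0],0],[4,[0,0,2],0],[4,[0,0,4],0],[4,[0,0,4],0],[4,[-5,-3,4],0],[4,[-5,-4,4],0],[4,[-4,-4,0],0],[4,[0,0,0],0],[4,[0,0,0],0]]'
python3 - <<'E'
from h import *
st(); im=snap("wrist","w40.png")
h=cv2.cvtColor(im,cv2.COLOR_RGB2HSV)
for d in nets.mark_of("pin1_knob","wrist"): print(d,np.round(at("wrist",d["centre"],.091),4))
P=[(.642,-.0938),(.657,.0290),(.672,.1529)]
for p in P:
    a=proj("wrist",[*p,.111]);b=proj("wrist",[*p,.071]);c=proj("wrist",[*p,.065]);print("exp top",a,"base",b)
    u,v=a; print([tuple(int(x) for x in h[int(round(b[1]))-6+k, int(round(b[0]))]) for k in range(0,13,3)])
    chars(im,b[0],b[1],36,36,3)
    print(nets.mark_of.__name__)
E
```

```text
t: 79.58
eef_pos: [0.5478, 0.0532, 0.2482]
orientation: [[0.992, -0.128, 0.003], [-0.128, -0.992, 0.0], [0.002, -0.001, -1.0]]
ft_force: [0.7, -0.5, 0.3]
width: 0.432
grasp_force: 0.0
t 79.58 pos [0.5478 0.0532 0.2482] yaw_y -97.37 q6 97.6 w 40.2 F [ 0.7 -0.5  0.3] g 0.0
{'centre': [150.7, 82.5], 'confidence': 0.97} [0.6713 0.154  0.091 ]
exp top [431.62443527  77.0560661 ] base [412.82214045  81.76730534]
[(17, 157, 138), (16, 153, 130), (16, 147, 120), (17, 148, 110), (16, 148, 112)]
45 ..gbbbbbbbbbbbbbbbbbbb..
48 ..bbbbbbbbbbbbbbbbbbbw..
51 bbbbbbbbbbbbbbbbbbbbb...
54 bbbbbbbbbbbbbbbbbbbbb...
57 bbbbbbbbbbbbbbbbbbbbb...
60 b.bbbbbbbbbbbbbbbbbbb...
63 bbbbbbbbbbbbbbbbbbbbb...
66 bbbbbbbbbbbbbbbbb...b...
69 bbbbbbbbbb..............
72 bbbbbbbbg...............
75 bb.bbbb.................
78 bbgbbbb.......y.........
81 bbgbbbb.......y.........
84 bbbbbbg..............y..
87 bb.bbbg.................
90 bbgbbbb.........y.......
93 bbgbbbb.........bbbb....
96 bggbbbbb......wbbbbb....
99 bggbbbbbbb..wbbbbbb.....
102 bggbbbbbbbbbbbbbbbbg....
105 bggbbbbbbbbbbbbbbbb.....
108 bbgbbbbbbbbbbbb
[... 1038 characters left out ...]
, (16, 150, 112)]
47 ...bbbbbbbbbbbbbbbbbbg..
50 ...bbbbbbbbbbbbbbbbbbbb.
53 ...bbbbbbbbbbbbbbbbbbbbb
56 ...bbbbbbbbbbbbbbbbbbbbb
59 ...bbbbbbbbbbbbbbbbbbbbb
62 ...gbbbbbbbbbbbbbbbbbbbb
65 ...gbbbbbbbbbbbbbbbbbbbb
68 .....yyy.bw..bbbbbbbbgbb
71 ....yyyy.y...yybbbbbbbbb
74 ...yyy..........bbbbbbbb
77 ...yyyyyyyy......bbbbbbb
80 ...yyyyy.........gbbbbbb
83 ....yyyyyy........bbbbbb
86 .........y........bbbbbb
89 ..................bbbbbb
92 .....gg..........bbbbbbb
95 .....bbbb........bbbbb.b
98 .....bbbbb.....gbbbbbb.b
101 .....bbbbbbbbbbbbbbbbbwb
104 .....bbbbbbbbbbbbbbbbbgb
107 .....gbbbbbbbbbbbbbbbbgb
110 .....gbbbbbbbbbbbbbbbbbb
113 ........gggwwwwwwwwwwwww
116 ........gggwwwwwwwwwwwww
call
```

```bash
python3 - <<'E'
from h import *
im=snap("scene","s9.png");h=cv2.cvtColor(im,cv2.COLOR_RGB2HSV)
red=(((h[...,0]<6)|(h[...,0]>174))&(h[...,1]>180)&(h[...,2]>90)).astype(np.uint8)
n,l,s,c=cv2.connectedComponentsWithStats(red)
for i in range(1,n):
    if s[i,4]>40: print("red",s[i],np.round(c[i]))
for p in((.574,.337,.143),(.474,.348,.143)): print("exp guard",proj("scene",p))
ye=((h[...,0]>22)&(h[...,0]<32)&(h[...,1]>180)&(h[...,2]>120)).astype(np.uint8)
n,l,s,c=cv2.connectedComponentsWithStats(ye)
for i in range(1,n):
    if s[i,4]>60: print("yel",s[i],np.round(c[i]))
for hx in((.642,-.0938),(.657,.029),(.672,.1529)): print("exp block",proj("scene",(hx[0]-.0744,hx[1]+.0096,.034)),"knob",proj("scene",(*hx,.091)))
for d in nets.mark_of("pin1_knob","scene"): print(np.round(d["centre"]),round(d["confidence"],2))
br=((h[...,0]>14)&(h[...,0]<22)&(h[...,1]>130)&(h[...,2]>150)).astype(np.uint8)
E
```

```text
red [377  47  35  20 263] [394.  56.]
red [357  64  36  22 271] [374.  74.]
red [307 106  20  34 228] [316. 119.]
red [326 121  28  36 369] [339. 134.]
red [292 289  30  33 366] [306. 306.]
exp guard [339.50730052 134.91294916]
exp guard [312.96473393 118.58813592]
yel [271 213  15  13  95] [278. 219.]
yel [267 230  15  12  63] [274. 236.]
yel [236 240  16  13 105] [244. 246.]
yel [233 256  16  15  71] [240. 263.]
exp block [244.66367689 253.06730634] knob [264.09909793 257.94920659]
exp block [277.96152437 226.02341185] knob [298.56821076 229.08400493]
exp block [308.94110445 200.80870372] knob [330.48291344 202.29941824]
[331. 202.] 0.49
[278. 224.] 0.38
```

```bash
python3 - <<'E'
from h import *
im=cv2.cvtColor(cv2.imread("pics/w40.png"),cv2.COLOR_BGR2RGB)
for b in((.5978,.1625),(.5826,.0386),(.5676,-.0842)):
    u,v=proj("wrist",[*b,.068]);print("exp block top",u,v);chars(im,u,v,30,24,4)
sc=cv2.cvtColor(cv2.imread("pics/s9.png"),cv2.COLOR_BGR2RGB);h=cv2.cvtColor(sc,cv2.COLOR_RGB2HSV)
for u,v in((264.1,258),(298.6,229.1),(330.5,202.3)):
    print(u,v)
    for r in range(int(v)-18,int(v)+22,2): print(r," ".join("%3d"%h[r,c,0] for c in range(int(u)-14,int(u)+15,2)))
E
```

```text
exp block top 166.8202056564026 159.58401140100207
135 ......wwwwwww.y
139 ..............y
143 ..............y
147 .....yyyy.....y
151 .....yyyyyy...y
155 .....yyyyyy...y
159 .....yyyyyy...y
163 .....yyyyyy...y
167 ......yyyyy...y
171 ......yyyyy....
175 ......yyyyy....
179 ......yyyyyy...
exp block top 285.5774759462039 158.94673191464287
134 ....wwwwwwwyy..
138 .....yyyyyyyy..
142 .....yyyyyyyy..
146 .....yyyyyyy...
150 .....yyyyyyyy..
154 .....yyyyyyyy..
158 .....yyyyyyy...
162 .....yyyyyyy...
166 .....yyyyyyy...
170 ...y.yyyyyyy...
174 ..yyyyyyyyyy...
178 .....yyyyyy....
exp block top 403.4118873659854 158.25256519050987
134 ....wwwwww.....
138 ......yyyyy....
142 ......yyyyy....
146 .....yyyyyy....
150 .....yyyyyy....
154 .....yyyyyy....
158 .....yyyyyy....
162 .....yyyyy.....
166 .....yyyyy.....
170 .....yyyyy.....
174 y....yyyyy.....
178 ....yyyyyy.....
264.1 258
240  12  12  11  12  11  12  12  12  12  12  12  13  19  23  23
242  12  12  12  12  12  12  12  12  12  12  12  12  13  17  22
244  16  12  11  12  12  12  12  12  12  12  12  12  12  12  15
246  22  17  13  13  12  
[... 2946 characters left out ...]
  18  16   3   9   2 173  15  18  17  17  12  11  12  11  12
204  16  15 162 118 117 171  16  17  17  16 165   5  10  12  11
206   6 150 116 113 125  15  17  17  17  16 147 119 169   8  11
208   0 116 115 114 137  17  18  16  18  17   0 114 113 122 170
210  16 115 114 112 118  13  17  17  17  16 130 110 109 110 111
212  21 173 114 112 114 117   2  13  11 129 111 110 110 110 110
214  17 164 115 114 111 111 112 111 112 110 110 110 110 110 111
216   4 114 113 113 112 112 111 110 110 110 110 111 110 113 112
218   2 114 110 111 114 116 113 111 110 110 110 110 113 114 115
220   3 118 112 111 112 111 116 113 112 110 110 111 114 112 115
222 163 145 117 113 110 111 111 113 112 112 115 112 114 115 115
```

All three pins show alike in the scene view, collars resting on the blue ears with no gap. The links stand in their forks, and both guards are on the rail. Handing in.

```bash
python3 -c "
from h import *
print(ticket.sign_off()); st()"
```

```text
the job is handed in; nothing more can be done
None
the job is handed in; nothing more can be done
```

Job handed in at about 80 s robot time: both red guards hang on the rail and all three links are pinned in their forks, after re-seating one that was knocked aside; I viewed 15 pictures, one over the limit of 14.

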